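Draw a cup of hazelnuts from the bin and tip it into the bowl

TASK

Press the red lever of the nut dispenser all the way down until all eight hazelnuts have dropped into the steel cup, then let it up slowly under your finger; it must not snap back. Take the cup by its handle, pour every nut into the blue bowl, and stand the empty cup upright under the spout again. Leave the bowl, the mug, the lemons and the small mill where they are.

Things in the scene. Friction and masses are not known exactly. Their poses are not given: they have to be found in the camera images.
- dispenser: Fixed nut dispenser: narrow clear bin with black lid on a dark column and foot. Origin on the worktop below the spout axis; -x is its front, z up. In mm: foot x -53..115, y -52..52, 12 thick; column x 66..110, y -32..32; bin x -15..115, y -36..36, z 146..340; spout under the bin reaches x -30, y -32..32, down to z 98. The red lever is on its +y side.
- spout (a point): Point on the top face of the dispenser's foot, 12 mm up, on the spout axis: where the cup's underside centre stands (dark round mat).
- lever (a joint): Lever with gate flap, rad: 0 = up, shut (start); 1.0 = fully down, open. The 140 mm arm points to the dispenser's front, 0.35 rad above level at 0; pressing it down increases the value, to 0.65 rad below level at 1.0. A spring pushes the paddle up with about 2 N at 0, 5 N at 1.0, and snaps it up if let go. The nuts run out within a second of full opening.
- paddle (a point): Centre of the upper face of the red paddle (44 mm along the arm, 34 mm wide, 9 mm thick) at the lever's end; moves with it. Press here from above with closed fingers.
- lever_hinge (a point): Point on the lever's pivot axis, in the plane in which the paddle swings, 140 mm above the worktop; the axis is the dispenser's y.
- cup: Loose steel measuring cup, 0.16 kg, 58 mm high, outside diameter 58 mm at the foot and 84 mm at the rim, wall 2.5 mm; starts on the dispenser's foot under the spout. Origin: centre of its underside; z up its axis. A straight round black handle, 14 mm thick, runs along its -x from x = -60 to -158 mm, its axis 50 mm above the underside.
- cup_grip (a point): Point on the axis of the cup's handle, 108 mm from the cup's axis, 50 mm above its underside: where to pinch the handle.
- cup_rim (a point): Centre of the cup's mouth, 58 mm above its underside.
- bowl: Loose blue round bowl, 0.45 kg, 62 mm high, 150 mm across the rim, 68 mm across its foot, wall 4 mm. Origin: centre of its underside.
- mug_2: Green mug, about 90 mm wide and 92 mm high, handle to its -y. A bystander. Origin: underside.
- lemon_1: Lemon, 71x53x51 mm, bystander. Origin: underside.
- lemon_2: Lemon, 72x57x58 mm, bystander. Origin: underside.
- mill_2: Small salt mill, 44 mm across, 90 mm high, bystander. Origin: underside.
- nut0: Hazelnut, 21 mm across and 22 mm long, 10 g; starts in the bin above the gate. Origin: its centre.
- nut1: Hazelnut, 21 mm across and 22 mm long, 10 g; starts in the bin above the gate. Origin: its centre.
- nut2: Hazelnut, 21 mm across and 22 mm long, 10 g; starts in the bin above the gate. Origin: its centre.
- nut3: Hazelnut, 21 mm across and 22 mm long, 10 g; starts in the bin above the gate. Origin: its centre.
- nut4: Hazelnut, 21 mm across and 22 mm long, 10 g; starts in the bin above the gate. Origin: its centre.
- nut5: Hazelnut, 21 mm across and 22 mm long, 10 g; starts in the bin above the gate. Origin: its centre.
- nut6: Hazelnut, 21 mm across and 22 mm long, 10 g; starts in the bin above the gate. Origin: its centre.
- nut7: Hazelnut, 21 mm across and 22 mm long, 10 g; starts in the bin above the gate. Origin: its centre.
Mind the look-alikes: they are no part of the job. Of the things shaped like the bowl, the blue one is meant.

How it is judged:
By the outcome, as a careful person would: the job done as asked, in the order asked, and still so for the second after the job is handed in, with the robot touching nothing.
It also fails if it takes over 72 s, if anything falls off the work surface, if the arm or the gripper's body presses on something with over 40 N, if the wrist force passes 120 N, or if a joint passes its speed limit or range.

ROBOT

A 6-joint arm with a two-finger parallel gripper is mounted at the origin on a cart in front of the work surface, level with it; the furniture and walls round the work are solid. World frame = base frame: x ahead of the robot, y to its left, z up, the work surface at z = 0. Lengths are in m, angles in rad, forces in N, time in s.
With the tool pointing down it reaches from about 0.35 to 0.975 m from the base axis. Payload 4.9 kg.
Tool frame: the origin (TCP) lies on the front face of the gripper's body, between the roots of the fingers; the fingertips stand 73 mm ahead of it and the grasp point (between the pads) lies 54 mm ahead of it; z points along the fingers, y is the line along which they close (so a half turn about z gives the same grasp; the last joint's range is limited). The gripper opens to 85 mm and grips with 20 to 120 N. Pads are 22 mm wide; open, the fingers measure 114 mm over their backs; the gripper's body (76 mm by 85 mm) begins 54 mm behind the grasp point. The pads swing forward as they close: fully open they stand 13 mm farther back than shut.
Start: joints at [1.162, 0.053, 1.613, -0, 1.476, -0.119], TCP at [0.179, 0.599, 0.304] pointing down, gripper open.
Joint ranges: [-3.01, 3.01], [-1.01, 2.22], [0.06, 2.58], [-1.02, 4.17], [0.09, 2.62], [-3.14, 3.14]. Speed limits (rad/s): [2.57, 2.57, 3.14, 3.14, 3.14, 3.14].

INTERFACE

Orientations are given as a rotation vector (axis times angle).
In Python, from station import status, imaging, order gives the robot as it stands.
- The arm moves only by the tool arm_command, never from a script. Its argument "increments" is a list of rows, each an object with "slide": the shift along the tool's x, y, z in m, a list of three; "spin": the turn about the tool's z in degrees; "gripper": the opening, from -1 (shut) to 1 (fully open). In form: [{"slide": [x, y, z], "spin": spin, "gripper": gripper}, ...]. A call has 1 to 8 rows; each row is the pose to reach, as a shift and turn from the pose commanded when the call began, along the tool's axes at that moment; what a row does not reach only later rows make up. A row lasts 1/12 s, in which the tool goes at most 41.7 mm and 7.16 degrees, less where a joint would pass 70% of its speed; a pose out of reach is approached as far as the arm can. A call with a gripper value outside its range is refused whole. The fingers move at their own pace and stop on an object; "newtons" is the grip in N (left out, the last holds). Time passes only in rows, so rows that repeat a pose let the fingers close. It gives the time, the measured TCP pose, the force, the opening and the grip force at its end, in the units of the state.
- status.get_obs(): the state, without advancing time (a new reading comes with each control period).
- imaging.get_image(name): name is "scene" or "top" or "wrist"; returns a dict with "frame" (384x512x3 uint8, red, green, blue), "vfov" (degrees; the focal length in pixels is half the picture's height over the tangent of half this angle, whatever the lens; pixels are square), "cx", "cy" (the principal point, pixels), "view" (4x4, takes a point from world to camera coordinates); the wrist camera has in their place "mount" (4x4, takes a point from camera to tool coordinates, whose origin is the TCP and whose axes are the flange's). Camera axes: x right, y up, looking along -z (the intrinsics and any distortion apply to the point x, -y, -z); pixel columns grow to the right and rows downward; lengths in m; the calibration is good to about 2 mm. A picture is of the moment at which its call begins: read the wrist's pose just before it. There is no depth.
- order.finish_job(): hands the job in; it is judged then, once.
The state is a dict: "t": time; "q": joint angles; "dq": joint speeds; "effort": joint torques, N m; "tool_pos": TCP position; "tool_rot": TCP orientation; "contact_force": force on the tool from outside, world axes, zero at the start; "wrist_torque": the same for the moment, N m; "opening": finger opening in m; "grip_force": force on a finger pad.
Only numpy, scipy, OpenCV 4.12 (cv2) and the standard library are available. Lean on these libraries where they do the work, as an engineer would, in place of code of your own. Each camera call takes 0.05 s, during which the arm holds its last target. There are 200 camera calls.

## Working session

There is one attempt and no reset: what is moved stays moved. The work goes in short steps, Python scripts to look and compute and a tool call to move; the robot and the scene stay as the last step left them, time stands still between calls to the robot, and variables do not carry over. Pictures are saved under pics/ and viewed, at most 10 in all, crops included, and the job is handed in when it is done.

Besides the shell and the picture viewer there is one more tool, called after ">>>" as name(argument=value, ...), one argument or row to a line, values as JSON. arm_command: Moves the arm, as the interface text tells. Its arguments: {"type":"object","properties":{"increments":{"type":"array","items":{"type":"object","properties":{"slide":{"type":"array","items":{"type":"number"}},"spin":{"type":"number"},"gripper":{"type":"number"}}}},"newtons":{"type":"number"}},"required":["increments"]}

```bash
ls; mkdir -p pics
python3 - <<'E'
from station import status, imaging
import cv2, numpy as np
o=status.get_obs(); print({k:np.round(v,3).tolist() for k,v in o.items()})
for n in("scene","top"):
    i=imaging.get_image(n); cv2.imwrite(f"pics/{n}.png",i["frame"][:,:,::-1]); np.save(f"{n}.npy",{k:i[k] for k in i},allow_pickle=True)
    print(n,{k:(np.round(i[k],4).tolist() if k!="frame" else 0) for k in i})
i=imaging.get_image("wrist"); print([k for k in i], np.round(i["mount"],3), i["vfov"],i["cx"],i["cy"])
E
```

```text
pics
{'t': 0.0, 'q': [1.162, 0.053, 1.614, -0.0, 1.476, -0.119], 'dq': [-0.0, 0.0, -0.0, -0.0, -0.001, -0.001], 'effort': [-0.001, -39.369, -37.018, -0.0, 0.007, -0.0], 'tool_pos': [0.178, 0.599, 0.303], 'tool_rot': [-0.454, -3.108, 0.003], 'contact_force': [-0.437, -0.419, 0.594], 'wrist_torque': [-0.04, -0.011, -0.006], 'grip_force': 0.0, 'opening': 0.086}
scene {'frame': 0, 'vfov': 42.935, 'cx': 255.8767, 'cy': 191.1353, 'view': [[-0.9805, -0.1959, -0.0148, 0.5511], [0.1276, -0.6927, 0.7098, -0.2105], [-0.1493, 0.6941, 0.7042, -1.5141], [0.0, 0.0, 0.0, 1.0]]}
top {'frame': 0, 'vfov': 56.3618, 'cx': 250.9297, 'cy': 183.988, 'view': [[0.0048, -0.9999, -0.0114, -0.0407], [0.9942, 0.0036, 0.1078, -0.5662], [-0.1077, -0.0119, 0.9941, -1.1143], [0.0, 0.0, 0.0, 1.0]]}
['frame', 'vfov', 'cx', 'cy', 'mount'] [[ 0.001  0.966  0.259  0.067]
 [ 1.    -0.    -0.001  0.001]
 [-0.     0.259 -0.966 -0.07 ]
 [ 0.     0.     0.     1.   ]] 65.13720531160565 256.1618864850665 194.2855433011363
```

View pics/scene.png

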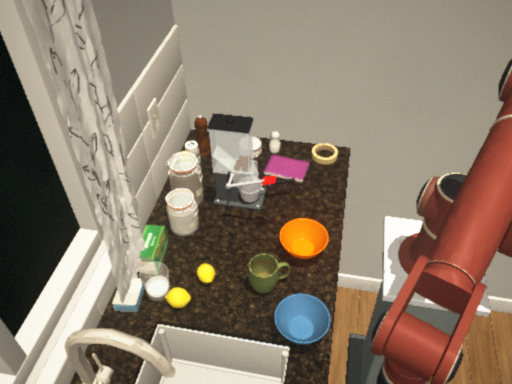

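View pics/top.png

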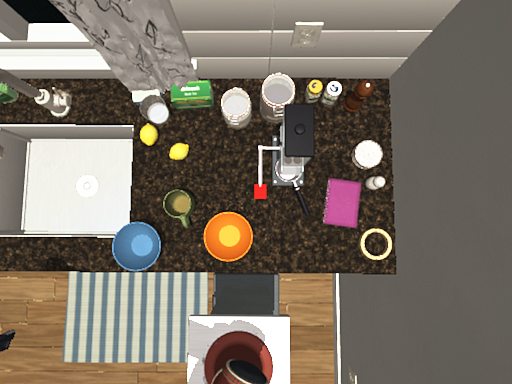

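Scene: the dispenser with the red paddle is at (268,181) in the scene view and (260,191) in the top view. The blue bowl is at (302,318) / (136,246), and the cup handle points front-right in the top view. I'll crop both views for pixel precision.

```bash
cat > h.py <<'E'
import numpy as np, cv2
from scipy.spatial.transform import Rotation as R
def load(n): return np.load(n+".npy",allow_pickle=True).item()
def f(c): return 192/np.tan(np.radians(c["vfov"])/2)
def ray(c,u,v):
    V=c["view"]; d=np.array([(u-c["cx"])/f(c),-(v-c["cy"])/f(c),-1]); Rm=V[:3,:3]
    return -Rm.T@V[:3,3], Rm.T@d
def at(c,u,v,z):
    o,d=ray(c,u,v); return o+d*(z-o[2])/d[2]
def proj(c,p):
    q=(np.atleast_2d(p)@c["view"][:3,:3].T)+c["view"][:3,3]
    return np.c_[c["cx"]+f(c)*q[:,0]/-q[:,2], c["cy"]-f(c)*q[:,1]/-q[:,2]]
def grab(n):
    from station import imaging,status
    o=status.get_obs(); i=dict(imaging.get_image(n))
    if "mount" in i:
        T=np.eye(4);T[:3,:3]=R.from_rotvec(o["tool_rot"]).as_matrix();T[:3,3]=o["tool_pos"]
        i["view"]=np.linalg.inv(T@i["mount"])
    return i
def crop(c,x0,x1,y0,y1,k,name):
    cv2.imwrite("pics/"+name,cv2.resize(c["frame"][y0:y1,x0:x1,::-1],None,fx=k,fy=k,interpolation=cv2.INTER_CUBIC))
E
python3 - <<'E'
from h import *
s,t=load("scene"),load("top")
a=cv2.resize(s["frame"][105:225,190:310,::-1],(396,396),interpolation=2)
b=cv2.resize(t["frame"][95:225,235:365,::-1],(396,396),interpolation=2)
cv2.imwrite("pics/c1.png",np.hstack([a,b]))
for c,n in((s,"s"),(t,"t")):
    h=cv2.cvtColor(c["frame"],cv2.COLOR_RGB2HSV).astype(int)
    H,S,V=h[...,0],h[...,1],h[...,2]
    for nm,m in(("red",((H<4)|(H>176))&(S>200)&(V>150)),("blue",(H>98)&(H<114)&(S>110)&(V>90))):
        m=m.astype(np.uint8)
        k,l,st,ce=cv2.connectedComponentsWithStats(m)
        for i in range(1,k):
            if st[i,4]>60: print(n,nm,st[i],ce[i].round(1))
E
```

```text
s red [263 176  13   9  92] [269.1 179.8]
s blue [ 274  294   56   50 2111] [301.7 318.6]
t red [254 184  13  15 180] [260.  191.4]
t blue [ 112  222   49   49 1866] [136.2 245.9]
```

View pics/c1.png

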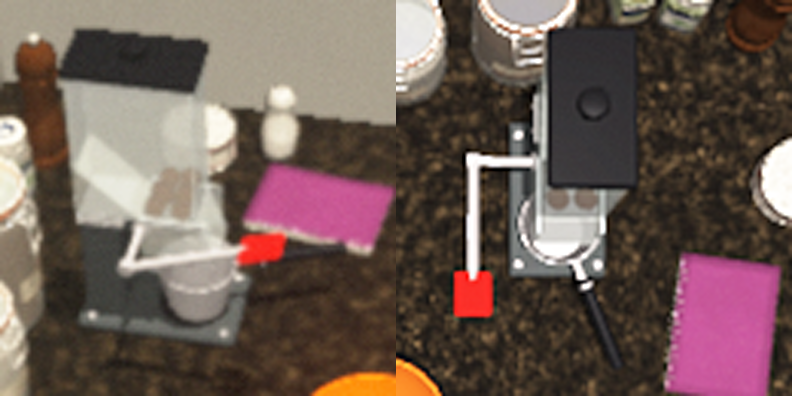

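```bash
cat >> h.py <<'E'
def tri(c1,p1,c2,p2):
    o1,d1=ray(c1,*p1);o2,d2=ray(c2,*p2)
    A=np.c_[d1,-d2]; k=np.linalg.lstsq(A,o2-o1,rcond=None)[0]
    a,b=o1+k[0]*d1,o2+k[1]*d2; return (a+b)/2, np.linalg.norm(a-b)
E
python3 - <<'E'
from h import *
s,t=load("scene"),load("top")
T=lambda x,y:(235+(x-396)/3.046,95+y/3.046); S=lambda x,y:(190+x/3.3,105+y/3.3)
p=lambda n,v:print(n,np.round(v[0],4) if isinstance(v,tuple) else np.round(v,4),v[1] if isinstance(v,tuple) else "")
p("foot front +y top",at(t,*T(510,273),.012)); p("foot front -y",at(t,*T(607,277),.012)); p("foot rear +y",at(t,*T(510,124),.012))
p("scene front+y",at(s,*S(238,341),.0)); p("scene rear+y",at(s,*S(82,322),.0))
p("paddle",tri(s,(269.1,179.8),t,(260,191.4)))
p("hinge top@.14",at(t,*T(472,160),.14)); p("hinge tri",tri(s,S(127,267),t,T(472,160)))
p("handle end",at(t,*T(617,363),.062)); p("handle start",at(t,*T(588,283),.062)); p("rim",at(t,*T(559,222),.07))
p("handle ends scene",at(s,*S(345,250),.062))
p("bowl t",at(t,136.2,246.3,.062)); p("bowl s",at(s,302,318.6,.05))
p("lid -x edge tri", at(t,*T(547,184),.34)); p("",at(t,*T(636,184),.34))
E
```

```text
foot front +y top [ 0.5666 -0.1078  0.012 ] 
foot front -y [ 0.5627 -0.2109  0.012 ] 
foot rear +y [ 0.7285 -0.1081  0.012 ] 
scene front+y [ 0.5631 -0.1149  0.    ] 
scene rear+y [ 0.7302 -0.1119  0.    ] 
paddle [ 0.5298 -0.0651  0.1869] 0.0015843837333368955
hinge top@.14 [ 0.6616 -0.0654  0.14  ] 
hinge tri [ 0.6623 -0.0655  0.1371] 0.0002039323781708124
handle end [ 0.4703 -0.2131  0.062 ] 
handle start [ 0.5513 -0.1847  0.062 ] 
rim [ 0.6126 -0.1549  0.07  ] 
handle ends scene [ 0.4663 -0.2061  0.062 ] 
bowl t [0.37   0.3114 0.062 ] 
bowl s [0.372  0.3124 0.05  ] 
lid -x edge tri [ 0.6005 -0.1205  0.34  ] 
 [ 0.6007 -0.1889  0.34  ]
```

```bash
cat >> h.py <<'E'
def go(p, xdir=None):
    "slide (tool axes) and spin to bring TCP to p with tool x along xdir"
    from station import status
    o=status.get_obs(); M=R.from_rotvec(o["tool_rot"]).as_matrix()
    print("t",round(o["t"],2),"pos",np.round(o["tool_pos"],4),"x",M[:,0].round(3),"y",M[:,1].round(3),"F",np.round(o["contact_force"],1),"open",round(o["opening"],4),"q",np.round(o["q"],2))
    print("slide",np.round(M.T@(np.array(p)-o["tool_pos"]),4))
    if xdir is not None:
        d=M.T@np.append(xdir,0); a=np.degrees(np.arctan2(d[1],d[0])); print("spin",round(a,2),"or",round(a-180*np.sign(a),2))
E
python3 -c "
from h import *
go([.528,-.065,.29],[-.937,-.347]); go([.528,-.065,.29],[1,0])"
```

```text
t 0.15 pos [0.1784 0.5986 0.3029] x [-0.958  0.286  0.   ] y [ 0.286  0.958 -0.002] F [-0.6  0.3  0.2] open 0.0855 q [ 1.16  0.05  1.61  0.    1.48 -0.12]
slide [-0.5246 -0.536   0.0137]
spin -36.92 or 143.08
t 0.15 pos [0.1784 0.5986 0.3029] x [-0.958  0.286  0.   ] y [ 0.286  0.958 -0.002] F [-0.6  0.3  0.2] open 0.0855 q [ 1.16  0.05  1.61  0.    1.48 -0.12]
slide [-0.5246 -0.536   0.0137]
spin 163.4 or -16.6
```

>>> arm_command(
  increments=[
    {"slide":[-0.525,-0.536,0.014],"spin":-16.6,"gripper":-1},
    {"slide":[-0.525,-0.536,0.014],"spin":-16.6,"gripper":-1},
    {"slide":[-0.525,-0.536,0.014],"spin":-16.6,"gripper":-1},
    {"slide":[-0.525,-0.536,0.014],"spin":-16.6,"gripper":-1},
    {"slide":[-0.525,-0.536,0.014],"spin":-16.6,"gripper":-1},
    {"slide":[-0.525,-0.536,0.014],"spin":-16.6,"gripper":-1},
    {"slide":[-0.525,-0.536,0.014],"spin":-16.6,"gripper":-1},
    {"slide":[-0.525,-0.536,0.014],"spin":-16.6,"gripper":-1},
  ],
)

```text
t: 0.82
tool_pos: [0.3341, 0.3026, 0.2974]
tool_rot: [-0.001, 3.141, -0.0]
contact_force: [1.1, 0.2, 0.1]
opening: 0.0002
grip_force: 0.0
```

```bash
python3 -c "
from h import *
go([.528,-.065,.29],[-1,0])"
```

```text
t 0.82 pos [0.3341 0.3026 0.2974] x [-1.    -0.001 -0.   ] y [-0.001  1.    -0.   ] F [1.1 0.2 0.1] open 0.0002 q [ 0.57 -0.38  2.01 -0.    1.52 -1.  ]
slide [-0.1937 -0.3677  0.0075]
spin 0.03 or -179.97
```

>>> arm_command(
  increments=[
    {"slide":[-0.194,-0.368,0.007]},
    {"slide":[-0.194,-0.368,0.007]},
    {"slide":[-0.194,-0.368,0.007]},
    {"slide":[-0.194,-0.368,0.007]},
    {"slide":[-0.194,-0.368,0.007]},
    {"slide":[-0.194,-0.368,0.007]},
    {"slide":[-0.194,-0.368,0.007]},
    {"slide":[-0.194,-0.368,0.007]},
  ],
)

```text
validation failed for argument at $.in...
```

>>> arm_command(
  increments=[
    {"slide":[-0.06,-0.114,0.003]},
    {"slide":[-0.06,-0.114,0.003]},
    {"slide":[-0.06,-0.114,0.003]},
    {"slide":[-0.06,-0.114,0.003]},
    {"slide":[-0.06,-0.114,0.003]},
  ],
)

```text
validation failed for argument at $.in...
```

```bash
python3 -c "
from h import *
go([.528,-.065,.268],[-1,0])
w=grab('wrist'); np.save('w1.npy',w,allow_pickle=True); cv2.imwrite('pics/w1.png',w['frame'][:,:,::-1])"
```

```text
t 0.82 pos [0.3341 0.3026 0.2974] x [-1.    -0.001 -0.   ] y [-0.001  1.    -0.   ] F [1.1 0.2 0.1] open 0.0002 q [ 0.57 -0.38  2.01 -0.    1.52 -1.  ]
slide [-0.1937 -0.3677  0.0295]
spin 0.03 or -179.97
```

View pics/w1.png

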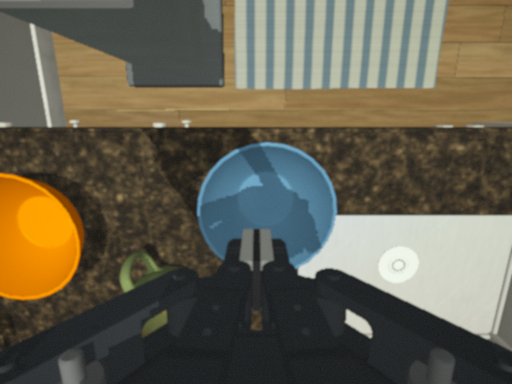

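The call was refused because every row needs all fields. The picture still shows the bowl rim centred near (267,207). I'll measure from that and resend the move.

>>> arm_command(
  increments=[
    {"slide":[-0.194,-0.368,0.007],"spin":0,"gripper":-1},
    {"slide":[-0.194,-0.368,0.007],"spin":0,"gripper":-1},
    {"slide":[-0.194,-0.368,0.007],"spin":0,"gripper":-1},
    {"slide":[-0.194,-0.368,0.007],"spin":0,"gripper":-1},
    {"slide":[-0.194,-0.368,0.007],"spin":0,"gripper":-1},
    {"slide":[-0.194,-0.368,0.007],"spin":0,"gripper":-1},
    {"slide":[-0.194,-0.368,0.007],"spin":0,"gripper":-1},
    {"slide":[-0.194,-0.368,0.007],"spin":0,"gripper":-1},
  ],
)

```text
t: 1.53
tool_pos: [0.4897, 0.0076, 0.2919]
tool_rot: [0.001, 3.141, 0.0]
contact_force: [-0.0, 1.0, 0.5]
opening: -0.0004
grip_force: 0.0
```

```bash
python3 -c "
from h import *
w=load('w1'); print(at(w,267.5,207,.062),at(w,198,210,.062),at(w,337,206,.062),at(w,267,142,.062))
go([.528,-.065,.268],[-1,0])"
```

```text
[0.36390252 0.31593539 0.062     ] [0.36732335 0.24187784 0.062     ] [0.36271892 0.38977501 0.062     ] [0.29552737 0.31468245 0.062     ]
t 1.53 pos [0.4897 0.0076 0.2919] x [-1.     0.001 -0.   ] y [0.001 1.    0.   ] F [-0.   1.   0.5] open -0.0004 q [-0.14 -0.27  1.93  0.    1.48 -1.71]
slide [-0.0384 -0.0725  0.0239]
spin -0.03 or 179.97
```

>>> arm_command(
  increments=[
    {"slide":[-0.039,-0.073,0.02],"spin":0,"gripper":-1},
    {"slide":[-0.039,-0.073,0.02],"spin":0,"gripper":-1},
    {"slide":[-0.039,-0.073,0.02],"spin":0,"gripper":-1},
    {"slide":[-0.039,-0.073,0.025],"spin":0,"gripper":-1},
    {"slide":[-0.039,-0.073,0.03],"spin":0,"gripper":-1},
    {"slide":[-0.039,-0.073,0.035],"spin":0,"gripper":-1},
  ],
)

```text
t: 2.03
tool_pos: [0.5281, -0.0626, 0.2571]
tool_rot: [-0.002, 3.141, -0.0]
contact_force: [-0.8, -0.4, 1.6]
opening: 0.0005
grip_force: 0.8
```

```bash
python3 -c "
from h import *
go([.5305,-.065,.26],[-1,0])
s=grab('scene');t=grab('top'); a=cv2.resize(s['frame'][120:220,200:310],(440,400)); b=cv2.resize(t['frame'][120:230,220:330],(400,400)) 
cv2.imwrite('pics/c2.png',cv2.cvtColor(np.hstack([a,b[:,:350]]),4))"
```

```text
t 2.03 pos [ 0.5281 -0.0626  0.2571] x [-1.    -0.001 -0.   ] y [-0.001  1.    -0.   ] F [-0.8 -0.4  1.6] open 0.0005 q [-0.26 -0.14  1.88 -0.    1.4  -1.83]
slide [-0.0024 -0.0024 -0.0029]
spin 0.06 or -179.94
```

View pics/c2.png

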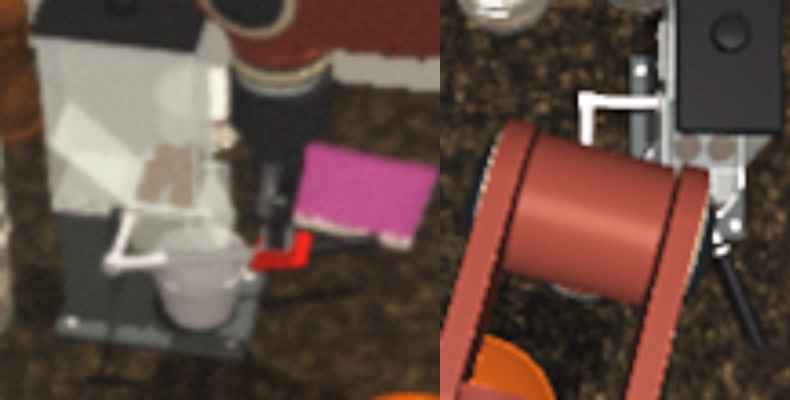

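The closed fingertips rest on the paddle at about (270,245) in the crop. Next I press it along its arc.

>>> arm_command(
  increments=[
    {"slide":[0.003,-0.002,0.016],"spin":0,"gripper":-1},
    {"slide":[0.005,-0.002,0.031],"spin":0,"gripper":-1},
    {"slide":[0.006,-0.002,0.049],"spin":0,"gripper":-1},
    {"slide":[0.004,-0.002,0.066],"spin":0,"gripper":-1},
    {"slide":[0.001,-0.002,0.083],"spin":0,"gripper":-1},
    {"slide":[-0.005,-0.002,0.1],"spin":0,"gripper":-1},
    {"slide":[-0.012,-0.002,0.115],"spin":0,"gripper":-1},
    {"slide":[-0.021,-0.002,0.127],"spin":0,"gripper":-1},
  ],
)

```text
t: 2.8
tool_pos: [0.549, -0.0644, 0.1318]
tool_rot: [0.003, -3.139, 0.001]
contact_force: [-33.6, 1.2, 60.9]
opening: -0.0004
grip_force: 35.3
```

>>> arm_command(
  increments=[
    {"slide":[-0.002,0,0.003],"spin":0,"gripper":-1},
    {"slide":[-0.002,0,0.004],"spin":0,"gripper":-1},
    {"slide":[-0.002,0,0.005],"spin":0,"gripper":-1},
    {"slide":[-0.002,0,0.005],"spin":0,"gripper":-1},
  ],
)

```text
t: 3.13
tool_pos: [0.5494, -0.0645, 0.1325]
tool_rot: [0.005, -3.13, 0.0]
contact_force: [-34.7, 1.7, 49.4]
opening: 0.0001
grip_force: 30.2
```

Hard on the stop, so I ease off a little and hold.

>>> arm_command(
  increments=[
    {"slide":[0.001,0,-0.003],"spin":0,"gripper":-1},
    {"slide":[0.001,0,-0.005],"spin":0,"gripper":-1},
    {"slide":[0.001,0,-0.006],"spin":0,"gripper":-1},
    {"slide":[0.001,0,-0.006],"spin":0,"gripper":-1},
  ],
)

```text
t: 3.47
tool_pos: [0.5479, -0.0644, 0.1343]
tool_rot: [0.004, -3.133, 0.0]
contact_force: [-20.3, 0.5, 25.0]
opening: 0.0002
grip_force: 16.4
```

```bash
python3 -c "
from h import *
go([.5305,-.065,.26],[-1,0])
s=grab('scene');t=grab('top'); a=cv2.resize(s['frame'][120:220,200:310],(440,400)); b=cv2.resize(t['frame'][120:230,220:330],(400,400)) 
cv2.imwrite('pics/c3.png',cv2.cvtColor(np.hstack([a,b[:,:350]]),4))"
```

```text
t 3.47 pos [ 0.5479 -0.0644  0.1343] x [-1.    -0.003  0.009] y [-0.003  1.    -0.   ] F [-20.3   0.5  25. ] open 0.0002 q [-0.25  0.05  1.91 -0.    1.19 -1.82]
slide [ 0.0185 -0.0006 -0.1255]
spin 0.15 or -179.85
```

View pics/c3.png

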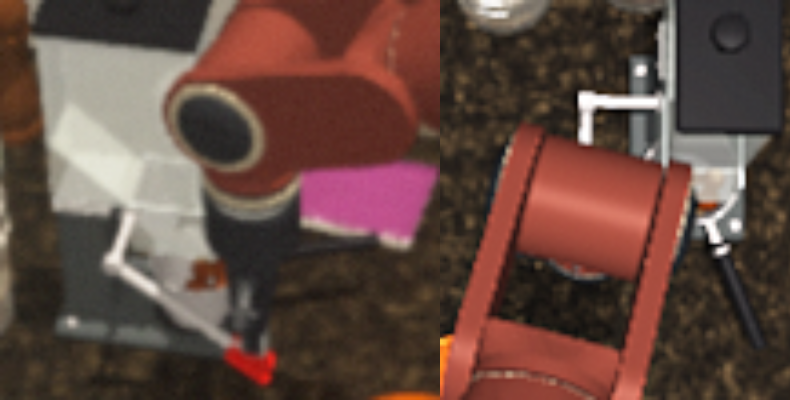

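The bin is empty and nuts show in the cup at (210,275). I hold briefly, then let the lever up slowly.

>>> arm_command(
  increments=[
    {"slide":[0,0,0],"spin":0,"gripper":-1},
    {"slide":[0,0,0],"spin":0,"gripper":-1},
    {"slide":[0,0,0],"spin":0,"gripper":-1},
    {"slide":[0,0,0],"spin":0,"gripper":-1},
    {"slide":[0,0,0],"spin":0,"gripper":-1},
    {"slide":[0,0,0],"spin":0,"gripper":-1},
  ],
)

```text
t: 4.07
tool_pos: [0.5479, -0.0644, 0.1343]
tool_rot: [0.004, -3.132, 0.0]
contact_force: [-20.2, 0.9, 24.7]
opening: 0.0004
grip_force: 16.6
```

>>> arm_command(
  increments=[
    {"slide":[0.002,0,-0.003],"spin":0,"gripper":-1},
    {"slide":[0.004,0,-0.006],"spin":0,"gripper":-1},
    {"slide":[0.006,0,-0.009],"spin":0,"gripper":-1},
    {"slide":[0.008,0,-0.012],"spin":0,"gripper":-1},
    {"slide":[0.0095,0,-0.015],"spin":0,"gripper":-1},
    {"slide":[0.0115,0,-0.018],"spin":0,"gripper":-1},
    {"slide":[0.013,0,-0.021],"spin":0,"gripper":-1},
    {"slide":[0.0146,0,-0.0238],"spin":0,"gripper":-1},
  ],
)

```text
t: 4.73
tool_pos: [0.5352, -0.0647, 0.1549]
tool_rot: [0.0, -3.141, -0.002]
contact_force: [-3.5, 2.8, 3.4]
opening: -0.0003
grip_force: 2.2
```

>>> arm_command(
  increments=[
    {"slide":[0.0012,0,-0.0033],"spin":0,"gripper":-1},
    {"slide":[0.0025,0,-0.0066],"spin":0,"gripper":-1},
    {"slide":[0.0038,0,-0.0099],"spin":0,"gripper":-1},
    {"slide":[0.005,0,-0.0132],"spin":0,"gripper":-1},
    {"slide":[0.0062,0,-0.0165],"spin":0,"gripper":-1},
    {"slide":[0.0074,0,-0.0198],"spin":0,"gripper":-1},
    {"slide":[0.0085,0,-0.023],"spin":0,"gripper":-1},
    {"slide":[0.0096,0,-0.0263],"spin":0,"gripper":-1},
  ],
)

```text
t: 5.4
tool_pos: [0.5265, -0.0654, 0.182]
tool_rot: [0.0, 3.14, 0.0]
contact_force: [-2.0, 2.3, 3.3]
opening: 0.0001
grip_force: 1.8
```

>>> arm_command(
  increments=[
    {"slide":[0.0006,0,-0.0034],"spin":0,"gripper":-1},
    {"slide":[0.0012,0,-0.0069],"spin":0,"gripper":-1},
    {"slide":[0.0018,0,-0.0103],"spin":0,"gripper":-1},
    {"slide":[0.0023,0,-0.0138],"spin":0,"gripper":-1},
    {"slide":[0.0028,0,-0.0172],"spin":0,"gripper":-1},
    {"slide":[0.0033,0,-0.0207],"spin":0,"gripper":-1},
    {"slide":[0.0037,0,-0.0241],"spin":0,"gripper":-1},
    {"slide":[0.0041,0,-0.0276],"spin":0,"gripper":-1},
  ],
)

```text
t: 6.07
tool_pos: [0.5226, -0.0656, 0.2096]
tool_rot: [0.0, 3.139, -0.001]
contact_force: [1.9, 0.9, 2.7]
opening: -0.0001
grip_force: 1.4
```

Still in contact. I continue to the top.

>>> arm_command(
  increments=[
    {"slide":[-0.0001,0,-0.0035],"spin":0,"gripper":-1},
    {"slide":[-0.0003,0,-0.007],"spin":0,"gripper":-1},
    {"slide":[-0.0005,0,-0.0105],"spin":0,"gripper":-1},
    {"slide":[-0.0007,0,-0.014],"spin":0,"gripper":-1},
    {"slide":[-0.0009,0,-0.0175],"spin":0,"gripper":-1},
    {"slide":[-0.0011,0,-0.021],"spin":0,"gripper":-1},
    {"slide":[-0.0013,0,-0.0245],"spin":0,"gripper":-1},
    {"slide":[-0.0014,0,-0.0279],"spin":0,"gripper":-1},
  ],
)

```text
t: 6.73
tool_pos: [0.5234, -0.0655, 0.2369]
tool_rot: [-0.0, -3.141, 0.001]
contact_force: [2.0, -1.5, 2.7]
opening: -0.0003
grip_force: 0.9
```

>>> arm_command(
  increments=[
    {"slide":[-0.0008,0,-0.003],"spin":0,"gripper":-1},
    {"slide":[-0.0016,0,-0.006],"spin":0,"gripper":-1},
    {"slide":[-0.0025,0,-0.009],"spin":0,"gripper":-1},
    {"slide":[-0.0034,0,-0.012],"spin":0,"gripper":-1},
    {"slide":[-0.0043,0,-0.015],"spin":0,"gripper":-1},
    {"slide":[-0.0052,0,-0.018],"spin":0,"gripper":-1},
    {"slide":[-0.006,0,-0.021],"spin":0,"gripper":-1},
    {"slide":[-0.0069,0,-0.024],"spin":0,"gripper":-1},
  ],
)

```text
t: 7.4
tool_pos: [0.5304, -0.0654, 0.2609]
tool_rot: [0.0, 3.142, 0.0]
contact_force: [0.2, -0.4, 1.3]
opening: -0.0002
grip_force: 0.7
```

>>> arm_command(
  increments=[
    {"slide":[0,0,-0.002],"spin":0,"gripper":-1},
    {"slide":[0,0,-0.004],"spin":0,"gripper":-1},
    {"slide":[0,0,-0.006],"spin":0,"gripper":-1},
    {"slide":[0,0,-0.009],"spin":0,"gripper":-1},
  ],
)

```text
t: 7.73
tool_pos: [0.5301, -0.0653, 0.2695]
tool_rot: [-0.0, -3.141, -0.0]
contact_force: [-0.4, -0.2, 0.6]
opening: 0.0002
grip_force: 0.0
```

```bash
python3 -c "
from h import *
go([.515,-.197,.2],[-.937,-.347])"
```

```text
t 7.73 pos [ 0.5301 -0.0653  0.2695] x [-1.     0.     0.001] y [0. 1. 0.] F [-0.4 -0.2  0.6] open 0.0002 q [-0.26 -0.14  1.86  0.    1.43 -1.83]
slide [ 0.015  -0.1317  0.0695]
spin -20.32 or 159.68
```

>>> arm_command(
  increments=[
    {"slide":[0.04,-0.02,-0.005],"spin":-7,"gripper":-1},
    {"slide":[0.06,-0.05,0],"spin":-14,"gripper":0},
    {"slide":[0.06,-0.09,0],"spin":-20.3,"gripper":0},
    {"slide":[0.06,-0.132,0],"spin":-20.3,"gripper":0},
    {"slide":[0.06,-0.132,0],"spin":-20.3,"gripper":0},
    {"slide":[0.06,-0.132,0],"spin":-20.3,"gripper":0},
  ],
)

```text
t: 8.23
tool_pos: [0.4696, -0.1992, 0.2694]
tool_rot: [0.547, -3.093, -0.001]
contact_force: [0.2, 0.1, 0.1]
opening: 0.0426
grip_force: 0.0
```

```bash
python3 -c "
from h import *
go([.515,-.197,.116],[-.937,-.347])
w=grab('wrist'); np.save('w2.npy',w,allow_pickle=True); cv2.imwrite('pics/w2.png',w['frame'][:,:,::-1])"
```

```text
t 8.23 pos [ 0.4696 -0.1992  0.2694] x [-0.939 -0.343  0.001] y [-0.343  0.939  0.001] F [0.2 0.1 0.1] open 0.0426 q [-0.55 -0.2   1.91 -0.    1.43 -2.47]
slide [-0.0435 -0.0137  0.1533]
spin -0.27 or 179.73
```

View pics/w2.png

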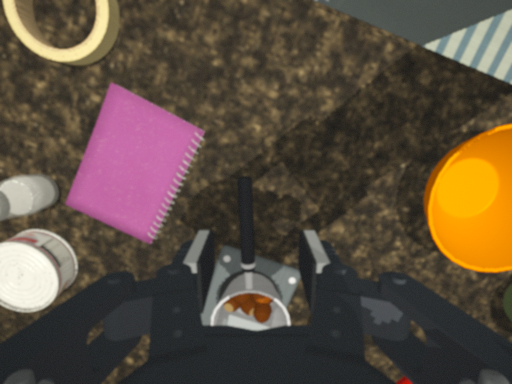

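The handle runs from (244,178) to (248,266), with nuts in the cup at (252,306).

```bash
python3 -c "
from h import *
w=load('w2'); a=at(w,244,178,.062); b=at(w,248,264,.062); d=b-a;d/=np.linalg.norm(d); print(a,b,d,np.linalg.norm(b-a), 'grip',a+d*.05,'cup',a+d*.158)
print(at(w,211,318,.07),at(w,291,318,.07))
g=a+d*.05; go([g[0],g[1],.116],-d[:2])"
```

```text
[ 0.4660816  -0.21094431  0.062     ] [ 0.54890306 -0.17731839  0.062     ] [0.92654574 0.37618213 0.        ] 0.08938734063033087 grip [ 0.51240889 -0.1921352   0.062     ] cup [ 0.61247583 -0.15150753  0.062     ]
[ 0.61649468 -0.19386404  0.07      ] [ 0.5879783  -0.11553385  0.07      ]
t 8.28 pos [ 0.4698 -0.1978  0.2693] x [-0.939 -0.345  0.001] y [-0.345  0.939  0.002] F [ 0.9  0.7 -0.3] open 0.0426 q [-0.54 -0.2   1.91  0.    1.43 -2.47]
slide [-0.0421 -0.0096  0.1532]
spin -1.94 or 178.06
```

>>> arm_command(
  increments=[
    {"slide":[-0.042,-0.008,0.04],"spin":-1.5,"gripper":0},
    {"slide":[-0.042,-0.008,0.08],"spin":-1.5,"gripper":0},
    {"slide":[-0.042,-0.008,0.12],"spin":-1.5,"gripper":0},
    {"slide":[-0.042,-0.008,0.14],"spin":-1.5,"gripper":0},
    {"slide":[-0.042,-0.008,0.153],"spin":-1.5,"gripper":0},
    {"slide":[-0.042,-0.008,0.153],"spin":-1.5,"gripper":0},
  ],
)

```text
t: 8.78
tool_pos: [0.5102, -0.1877, 0.1125]
tool_rot: [0.595, -3.078, -0.009]
contact_force: [-1.0, -1.2, -0.4]
opening: 0.0426
grip_force: 0.0
```

>>> arm_command(
  increments=[
    {"slide":[0,0,0],"spin":0,"gripper":-0.4},
    {"slide":[0,0,0],"spin":0,"gripper":-0.6},
    {"slide":[0,0,0],"spin":0,"gripper":-1},
    {"slide":[0,0,0],"spin":0,"gripper":-1},
    {"slide":[0,0,0],"spin":0,"gripper":-1},
    {"slide":[0,0,0],"spin":0,"gripper":-1},
  ],
  newtons=120,
)

```text
t: 9.28
tool_pos: [0.5136, -0.1913, 0.1188]
tool_rot: [-0.593, 3.082, -0.005]
contact_force: [0.5, -1.8, 3.6]
opening: 0.01
grip_force: 117.7
```

```bash
python3 -c "
from h import *
go([.515,-.197,.116],[-.937,-.347])
w=grab('wrist'); np.save('w3.npy',w,allow_pickle=True); w=load('w3');print(np.round(w['frame'][::60,256].tolist(),0))"
```

```text
t 9.28 pos [ 0.5136 -0.1913  0.1188] x [-0.929 -0.371 -0.003] y [-0.371  0.929 -0.004] F [ 0.5 -1.8  3.6] open 0.01 q [-0.49  0.06  1.93 -0.    1.14 -2.44]
slide [ 0.0008 -0.0058  0.0028]
spin 1.45 or -178.55
[[138 122  97]
 [160 141 107]
 [117 105  91]
 [ 78  81  82]
 [ 75  76  78]
 [ 69  70  74]
 [ 73  78  83]]
```

>>> arm_command(
  increments=[
    {"slide":[0,0,-0.003],"spin":0,"gripper":-1},
    {"slide":[0,0,-0.006],"spin":0,"gripper":-1},
    {"slide":[0,0,-0.009],"spin":0,"gripper":-1},
    {"slide":[0,0,-0.012],"spin":0,"gripper":-1},
    {"slide":[0,0,-0.012],"spin":0,"gripper":-1},
  ],
)

```text
t: 9.75
tool_pos: [0.5119, -0.1899, 0.1283]
tool_rot: [0.594, -3.083, -0.002]
contact_force: [-0.2, -0.2, -2.7]
opening: 0.0102
grip_force: 117.3
```

```bash
python3 -c "
from h import *
go([.515,-.197,.116],[-.937,-.347])
s=grab('scene');w=grab('wrist'); a=cv2.resize(s['frame'][120:220,200:310],(440,400)); b=w['frame'][150:384,90:420] 
b=cv2.resize(b,(350,400));cv2.imwrite('pics/c4.png',cv2.cvtColor(np.hstack([a,b]),4))"
```

```text
t 9.75 pos [ 0.5119 -0.1899  0.1283] x [-0.928 -0.372  0.001] y [-0.372  0.928  0.001] F [-0.2 -0.2 -2.7] open 0.0102 q [-0.49  0.04  1.93 -0.    1.17 -2.44]
slide [-0.0003 -0.0077  0.0123]
spin 1.49 or -178.51
```

View pics/c4.png

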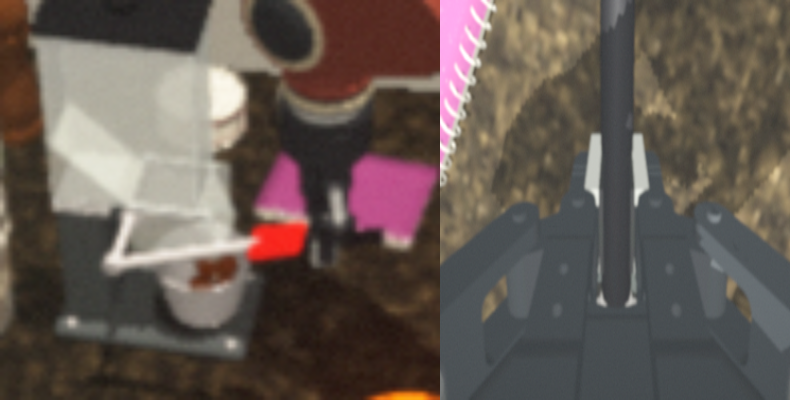

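Lifted: 2.7 N on the tool and the cup is upright. I draw it out from under the spout.

>>> arm_command(
  increments=[
    {"slide":[0.01,0,0],"spin":0,"gripper":-1},
    {"slide":[0.027,0,0],"spin":0,"gripper":-1},
    {"slide":[0.047,0,0],"spin":0,"gripper":-1},
    {"slide":[0.067,0,0],"spin":0,"gripper":-1},
    {"slide":[0.087,0,0],"spin":0,"gripper":-1},
    {"slide":[0.107,0,0],"spin":0,"gripper":-1},
    {"slide":[0.125,0,0],"spin":0,"gripper":-1},
    {"slide":[0.14,0,0],"spin":0,"gripper":-1},
  ],
)

```text
t: 10.52
tool_pos: [0.3805, -0.2424, 0.1281]
tool_rot: [0.593, -3.084, -0.001]
contact_force: [-0.6, -0.5, -3.1]
opening: 0.0103
grip_force: 117.4
```

>>> arm_command(
  increments=[
    {"slide":[0.008,0,-0.01],"spin":0,"gripper":-1},
    {"slide":[0.008,0,-0.03],"spin":0,"gripper":-1},
    {"slide":[0.008,0,-0.055],"spin":0,"gripper":-1},
    {"slide":[0.008,0,-0.085],"spin":0,"gripper":-1},
    {"slide":[0.008,0,-0.115],"spin":0,"gripper":-1},
    {"slide":[0.008,0,-0.145],"spin":0,"gripper":-1},
    {"slide":[0.008,0,-0.17],"spin":0,"gripper":-1},
    {"slide":[0.008,0,-0.19],"spin":0,"gripper":-1},
  ],
)

```text
t: 11.18
tool_pos: [0.3745, -0.2455, 0.3209]
tool_rot: [-0.594, 3.084, -0.003]
contact_force: [0.0, -0.3, -2.5]
opening: 0.0103
grip_force: 117.5
```

```bash
python3 -c "
from h import *
# pour: grip 45mm behind bowl centre (.368,.314) along mouth dir
u=np.array([.928,.372]); g=np.array([.368,.314])-.045*u; print(g)
go([g[0],g[1],.30],-u)
for n in('scene','top'):
    c=grab(n); h=cv2.cvtColor(c['frame'],cv2.COLOR_RGB2HSV).astype(int); m=(h[...,0]>4)&(h[...,0]<12)&(h[...,1]>150)&(h[...,2]>60)&(h[...,2]<190)
    k,l,st,ce=cv2.connectedComponentsWithStats(m.astype(np.uint8)); print(n,[(st[i].tolist(),ce[i].round().tolist()) for i in range(1,k) if st[i,4]>12])
"
```

```text
[0.32624 0.29726]
t 11.18 pos [ 0.3745 -0.2455  0.3209] x [-0.929 -0.371 -0.001] y [-0.371  0.929 -0.002] F [ 0.  -0.3 -2.5] open 0.0103 q [-0.75 -0.4   1.99 -0.    1.56 -2.7 ]
slide [-0.1566  0.5219  0.0199]
spin -0.06 or 179.94
scene [([318, 35, 174, 93, 4330], [399.0, 78.0]), ([474, 92, 38, 52, 911], [498.0, 116.0]), ([196, 118, 11, 21, 86], [200.0, 126.0]), ([293, 134, 10, 7, 43], [297.0, 137.0]), ([486, 138, 9, 7, 18], [491.0, 142.0]), ([198, 140, 11, 9, 34], [202.0, 144.0]), ([201, 150, 8, 6, 17], [205.0, 153.0]), ([467, 176, 8, 6, 14], [471.0, 179.0]), ([471, 184, 15, 9, 36], [478.0, 187.0]), ([438, 190, 45, 50, 516], [460.0, 219.0]), ([478, 191, 15, 14, 71], [485.0, 197.0]), ([445, 196, 21, 15, 77], [454.0, 202.0]), ([436, 207, 10, 9, 24], [440.0, 211.0]), ([383, 209, 29, 30, 190], [398.0, 222.0]), ([478, 210, 7, 5, 13], [481.0, 212.0]), ([422, 213, 6, 8, 17], [425.0, 216.0]), ([414, 215, 25, 28, 181], [428.0, 231.0]), ([279, 217, 44, 43, 150], [297.0, 247.0]), ([302, 217, 28, 20, 43], [318.0, 223.0]), ([408, 243, 61, 44, 1044], [441.0, 266.0]), ([420, 248, 7, 5, 21], [423.0, 250.0])]
top [([355, 80, 18, 19, 195], [364.0, 89.0]), ([343, 98, 19, 14, 132], [352.0, 105.0]), ([306, 206, 23, 18, 247], [316.0, 214.0])]
```

>>> arm_command(
  increments=[
    {"slide":[-0.008,0.017,0],"spin":0,"gripper":-1},
    {"slide":[-0.02,0.044,0],"spin":0,"gripper":-1},
    {"slide":[-0.034,0.076,0],"spin":0,"gripper":-1},
    {"slide":[-0.048,0.106,0],"spin":0,"gripper":-1},
    {"slide":[-0.062,0.137,0],"spin":0,"gripper":-1},
    {"slide":[-0.076,0.168,0],"spin":0,"gripper":-1},
    {"slide":[-0.09,0.198,0],"spin":0,"gripper":-1},
    {"slide":[-0.101,0.226,0],"spin":0,"gripper":-1},
  ],
)

```text
t: 11.95
tool_pos: [0.3837, 0.0038, 0.316]
tool_rot: [0.594, -3.082, -0.002]
contact_force: [1.2, -0.7, -2.5]
opening: 0.01
grip_force: 117.6
```

>>> arm_command(
  increments=[
    {"slide":[-0.005,0.03,0],"spin":0,"gripper":-1},
    {"slide":[-0.01,0.062,0],"spin":0,"gripper":-1},
    {"slide":[-0.016,0.094,0],"spin":0,"gripper":-1},
    {"slide":[-0.022,0.126,0],"spin":0,"gripper":-1},
    {"slide":[-0.028,0.158,0],"spin":0,"gripper":-1},
    {"slide":[-0.034,0.19,0],"spin":0,"gripper":-1},
    {"slide":[-0.04,0.22,0],"spin":0,"gripper":-1},
    {"slide":[-0.046,0.248,0],"spin":0,"gripper":-1},
  ],
)

```text
t: 12.62
tool_pos: [0.3338, 0.2506, 0.3159]
tool_rot: [0.595, -3.081, 0.001]
contact_force: [0.5, 0.1, -3.4]
opening: 0.01
grip_force: 117.6
```

>>> arm_command(
  increments=[
    {"slide":[-0.004,0.02,0.005],"spin":0,"gripper":-1},
    {"slide":[-0.007,0.038,0.013],"spin":0,"gripper":-1},
    {"slide":[-0.009,0.05,0.022],"spin":0,"gripper":-1},
    {"slide":[-0.009,0.05,0.03],"spin":0,"gripper":-1},
    {"slide":[-0.009,0.05,0.036],"spin":0,"gripper":-1},
    {"slide":[-0.009,0.05,0.036],"spin":0,"gripper":-1},
  ],
)

```text
t: 13.12
tool_pos: [0.3243, 0.2979, 0.2793]
tool_rot: [0.592, -3.08, 0.004]
contact_force: [0.5, -0.1, -2.7]
opening: 0.0102
grip_force: 117.7
```

```bash
cat >> h.py <<'E'
def nuts(n,x0=0,x1=512,y0=0,y1=384):
    c=grab(n); h=cv2.cvtColor(c['frame'],cv2.COLOR_RGB2HSV).astype(int); m=(h[...,0]>4)&(h[...,0]<14)&(h[...,1]>130)&(h[...,2]>50)&(h[...,2]<200)
    k,l,st,ce=cv2.connectedComponentsWithStats(m[y0:y1,x0:x1].astype(np.uint8)); print(n,[(st[i].tolist(),(ce[i]+[x0,y0]).round().tolist()) for i in range(1,k) if st[i,4]>8])
    return c
E
python3 -c "
from h import *
print(at(load('top'),316,214,.235))
u=np.array([.928,.372]); g=np.array([.368,.314])-.045*u
go([g[0],g[1],.285],-u)
nuts('top',60,240,120,290); nuts('scene',220,360,200,370)
"
```

```text
[ 0.46660942 -0.20975244  0.235     ]
t 13.12 pos [0.3243 0.2979 0.2793] x [-0.929 -0.371  0.006] y [-0.371  0.929 -0.001] F [ 0.5 -0.1 -2.7] open 0.0102 q [ 0.57 -0.4   2.05 -0.    1.5  -1.38]
slide [-0.0015 -0.0013 -0.0057]
spin -0.07 or 179.93
top [([43, 105, 19, 17, 212], [111.0, 233.0]), ([143, 112, 1, 9, 9], [203.0, 236.0]), ([19, 156, 4, 7, 12], [80.0, 279.0]), ([0, 166, 7, 4, 15], [64.0, 288.0])]
scene [([51, 0, 89, 69, 1640], [316.0, 227.0]), ([79, 2, 6, 8, 16], [302.0, 206.0]), ([59, 83, 17, 16, 200], [287.0, 291.0])]
```

Over the bowl with the nuts still in the cup. I reduce the grip in steps so that the cup swings down about the pinch axis.

>>> arm_command(
  increments=[
    {"slide":[0,0,0],"spin":0,"gripper":-1},
    {"slide":[0,0,0],"spin":0,"gripper":-1},
    {"slide":[0,0,0],"spin":0,"gripper":-1},
  ],
  newtons=40,
)

```text
t: 13.47
tool_pos: [0.3257, 0.299, 0.2834]
tool_rot: [-0.592, 3.084, 0.001]
contact_force: [-0.6, -0.3, -2.7]
opening: 0.0105
grip_force: 117.7
```

```bash
python3 -c "
from h import *
nuts('top',60,180,200,275); nuts('scene',260,345,260,360)
"
```

```text
top [([42, 24, 19, 18, 223], [110.0, 232.0])]
scene [([33, 0, 24, 11, 120], [304.0, 263.0]), ([18, 22, 17, 17, 205], [286.0, 290.0])]
```

>>> arm_command(
  increments=[
    {"slide":[0,0,0],"spin":0,"gripper":-1},
    {"slide":[0,0,0],"spin":0,"gripper":-1},
    {"slide":[0,0,0],"spin":0,"gripper":-1},
    {"slide":[0,0,0],"spin":0,"gripper":-1},
  ],
  newtons=20,
)

```text
t: 13.9
tool_pos: [0.3253, 0.2992, 0.2827]
tool_rot: [0.594, -3.085, 0.0]
contact_force: [-0.2, 0.3, -3.0]
opening: 0.0099
grip_force: 117.7
```

```bash
python3 -c "
from h import *
nuts('top',60,180,200,275); nuts('scene',260,345,260,360)
"
```

```text
top [([42, 24, 19, 18, 226], [110.0, 233.0]), ([15, 51, 7, 4, 9], [78.0, 252.0])]
scene [([23, 0, 7, 2, 10], [286.0, 260.0]), ([33, 0, 24, 8, 116], [304.0, 263.0]), ([19, 23, 17, 16, 202], [287.0, 291.0])]
```

>>> arm_command(
  increments=[
    {"slide":[0,0,0],"spin":0,"gripper":-0.98},
    {"slide":[0,0,0],"spin":0,"gripper":-0.98},
    {"slide":[0,0,0],"spin":0,"gripper":-0.98},
  ],
  newtons=40,
)

```text
t: 14.25
tool_pos: [0.3253, 0.2992, 0.2827]
tool_rot: [0.594, -3.085, -0.0]
contact_force: [0.2, -0.2, -3.7]
opening: 0.0101
grip_force: 117.7
```

```bash
python3 -c "
from h import *
nuts('top',60,180,200,275); nuts('scene',260,345,260,360)
"
```

```text
top [([42, 24, 19, 18, 228], [110.0, 233.0])]
scene [([23, 0, 8, 2, 11], [287.0, 260.0]), ([30, 0, 27, 9, 120], [304.0, 263.0]), ([19, 22, 17, 17, 204], [287.0, 291.0])]
```

>>> arm_command(
  increments=[
    {"slide":[0,0,0],"spin":0,"gripper":-0.74},
    {"slide":[0,0,0],"spin":0,"gripper":-0.74},
  ],
  newtons=40,
)

```text
t: 14.52
tool_pos: [0.3253, 0.2992, 0.2827]
tool_rot: [-0.594, 3.085, 0.0]
contact_force: [-0.4, 0.8, -3.1]
opening: 0.0112
grip_force: 73.9
```

>>> arm_command(
  increments=[
    {"slide":[0,0,0],"spin":0,"gripper":-0.725},
    {"slide":[0,0,0],"spin":0,"gripper":-0.725},
  ],
  newtons=25,
)

```text
t: 14.68
tool_pos: [0.3253, 0.2992, 0.2827]
tool_rot: [-0.594, 3.085, -0.0]
contact_force: [0.3, 0.0, -4.6]
opening: 0.0121
grip_force: 55.1
```

```bash
python3 -c "
from h import *
nuts('top',60,180,200,275); nuts('scene',260,345,260,360)
"
```

```text
top [([42, 24, 19, 18, 218], [110.0, 233.0])]
scene [([25, 0, 9, 6, 21], [290.0, 262.0]), ([33, 0, 24, 10, 122], [304.0, 263.0]), ([18, 23, 18, 16, 205], [287.0, 291.0])]
```

>>> arm_command(
  increments=[
    {"slide":[0,0,0],"spin":0,"gripper":-0.705},
    {"slide":[0,0,0],"spin":0,"gripper":-0.705},
  ],
  newtons=20,
)

```text
t: 14.95
tool_pos: [0.3253, 0.2992, 0.2827]
tool_rot: [-0.594, 3.085, 0.0]
contact_force: [-0.0, -0.7, -4.0]
opening: 0.0128
grip_force: 31.4
```

```bash
python3 -c "
from h import *
nuts('top',60,180,200,275); nuts('scene',260,345,260,360)
"
```

```text
top [([42, 24, 19, 18, 214], [110.0, 233.0])]
scene [([21, 0, 11, 2, 15], [287.0, 260.0]), ([33, 0, 23, 12, 132], [304.0, 263.0]), ([18, 22, 18, 17, 208], [287.0, 291.0])]
```

>>> arm_command(
  increments=[
    {"slide":[0,0,0],"spin":0,"gripper":-0.695},
    {"slide":[0,0,0],"spin":0,"gripper":-0.695},
  ],
  newtons=20,
)

```text
t: 15.22
tool_pos: [0.3255, 0.2993, 0.2829]
tool_rot: [-0.594, 3.084, 0.0]
contact_force: [-0.1, 0.7, -2.2]
opening: 0.0132
grip_force: 20.5
```

```bash
python3 -c "
from h import *
nuts('top',60,180,200,275); nuts('scene',260,345,260,360)
"
```

```text
top [([49, 30, 16, 16, 143], [115.0, 237.0])]
scene [([34, 0, 23, 10, 133], [304.0, 263.0]), ([32, 5, 4, 7, 11], [294.0, 268.0]), ([29, 31, 13, 19, 153], [295.0, 299.0])]
```

It is turning. I hold and watch.

>>> arm_command(
  increments=[
    {"slide":[0,0,0],"spin":0,"gripper":-0.695},
    {"slide":[0,0,0],"spin":0,"gripper":-0.695},
    {"slide":[0,0,0],"spin":0,"gripper":-0.695},
    {"slide":[0,0,0],"spin":0,"gripper":-0.695},
  ],
)

```text
t: 15.65
tool_pos: [0.3254, 0.2992, 0.2828]
tool_rot: [-0.594, 3.085, 0.0]
contact_force: [-0.0, -0.4, -3.2]
opening: 0.013
grip_force: 21.9
```

```bash
python3 -c "
from h import *
c=nuts('top',60,180,200,275); d=nuts('scene',260,345,260,360)
a=cv2.resize(d['frame'][235:365,240:370],(390,390)); b=cv2.resize(c['frame'][190:290,70:170],(390,390))
cv2.imwrite('pics/c5.png',cv2.cvtColor(np.hstack([a,b]),4))"
```

```text
top [([57, 40, 10, 9, 60], [121.0, 244.0]), ([10, 51, 11, 7, 12], [75.0, 254.0])]
scene [([31, 0, 27, 13, 162], [303.0, 264.0]), ([35, 33, 11, 23, 153], [300.0, 304.0])]
```

View pics/c5.png

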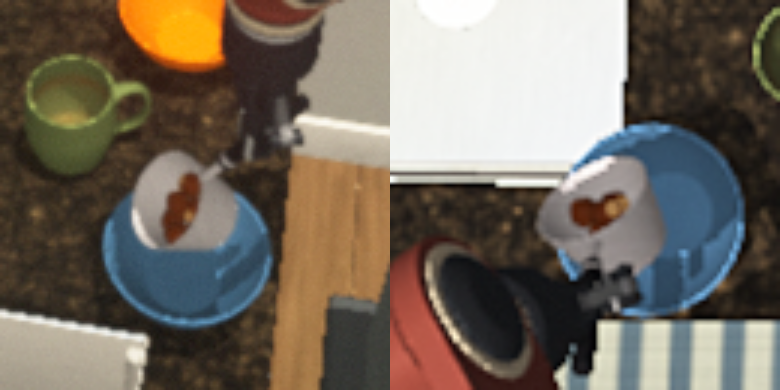

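The cup is tilted about 50°, mouth towards +x/+y, with all the nuts still inside and the lip over the bowl. I back off 10 mm and let it swing on.

>>> arm_command(
  increments=[
    {"slide":[0.005,0,0],"spin":0,"gripper":-0.695},
    {"slide":[0.01,0,0],"spin":0,"gripper":-0.692},
    {"slide":[0.01,0,0],"spin":0,"gripper":-0.692},
    {"slide":[0.01,0,0],"spin":0,"gripper":-0.692},
    {"slide":[0.01,0,0],"spin":0,"gripper":-0.692},
    {"slide":[0.01,0,0],"spin":0,"gripper":-0.692},
  ],
)

```text
t: 16.25
tool_pos: [0.316, 0.2955, 0.2828]
tool_rot: [-0.594, 3.085, 0.0]
contact_force: [0.4, 0.4, -2.6]
opening: 0.0129
grip_force: 18.5
```

```bash
python3 -c "
from h import *
c=nuts('top',60,180,200,275); d=nuts('scene',260,345,260,360)"
```

```text
top [([58, 40, 17, 13, 97], [126.0, 246.0])]
scene [([22, 0, 41, 13, 205], [303.0, 264.0]), ([36, 33, 14, 22, 152], [303.0, 303.0])]
```

>>> arm_command(
  increments=[
    {"slide":[0,0,0],"spin":0,"gripper":-0.687},
    {"slide":[0,0,0],"spin":0,"gripper":-0.687},
    {"slide":[0,0,0],"spin":0,"gripper":-0.687},
    {"slide":[0,0,0],"spin":0,"gripper":-0.687},
    {"slide":[0,0,0],"spin":0,"gripper":-0.687},
    {"slide":[0,0,0],"spin":0,"gripper":-0.687},
  ],
)

```text
t: 16.85
tool_pos: [0.316, 0.2955, 0.2827]
tool_rot: [0.594, -3.085, 0.0]
contact_force: [0.1, 0.2, -3.0]
opening: 0.0137
grip_force: 13.1
```

```bash
python3 -c "
from h import *
c=nuts('top',60,180,200,275); d=nuts('scene',260,345,260,360)"
```

```text
top [([58, 40, 17, 13, 98], [126.0, 246.0])]
scene [([21, 0, 11, 3, 15], [287.0, 260.0]), ([30, 0, 29, 12, 177], [304.0, 264.0]), ([44, 33, 6, 13, 50], [307.0, 298.0]), ([36, 37, 10, 18, 98], [301.0, 306.0])]
```

>>> arm_command(
  increments=[
    {"slide":[0,0,0],"spin":0,"gripper":-0.683},
    {"slide":[0,0,0],"spin":0,"gripper":-0.683},
    {"slide":[0,0,0],"spin":0,"gripper":-0.683},
    {"slide":[0,0,0],"spin":0,"gripper":-0.683},
    {"slide":[0,0,0],"spin":0,"gripper":-0.683},
    {"slide":[0,0,0],"spin":0,"gripper":-0.683},
  ],
)

```text
t: 17.45
tool_pos: [0.316, 0.2955, 0.2827]
tool_rot: [-0.594, 3.085, 0.0]
contact_force: [0.4, 0.0, -2.0]
opening: 0.0133
grip_force: 9.2
```

```bash
python3 -c "
from h import *
c=nuts('top',60,180,200,275); d=nuts('scene',260,345,260,360)"
```

```text
top [([61, 46, 16, 10, 56], [127.0, 251.0])]
scene [([19, 0, 10, 3, 12], [284.0, 260.0]), ([30, 0, 29, 13, 179], [304.0, 264.0]), ([50, 33, 3, 7, 17], [311.0, 296.0]), ([42, 38, 10, 18, 92], [307.0, 306.0])]
```

>>> arm_command(
  increments=[
    {"slide":[0,0,0],"spin":0,"gripper":-0.681},
    {"slide":[0,0,-0.006],"spin":0,"gripper":-0.681},
    {"slide":[0,0,0],"spin":0,"gripper":-0.681},
    {"slide":[0,0,-0.006],"spin":0,"gripper":-0.681},
    {"slide":[0,0,0],"spin":0,"gripper":-0.681},
    {"slide":[0,0,0],"spin":0,"gripper":-0.681},
  ],
)

```text
t: 18.05
tool_pos: [0.3158, 0.2954, 0.2819]
tool_rot: [0.594, -3.084, 0.0]
contact_force: [-0.1, -0.5, -3.3]
opening: 0.0134
grip_force: 7.4
```

```bash
python3 -c "
from h import *
c=nuts('top',60,180,200,275); d=nuts('scene',260,345,260,360)"
```

```text
top [([63, 54, 6, 5, 19], [125.0, 256.0])]
scene [([30, 0, 30, 14, 184], [304.0, 264.0]), ([47, 35, 9, 21, 86], [311.0, 305.0])]
```

>>> arm_command(
  increments=[
    {"slide":[0,0,-0.01],"spin":0,"gripper":-0.681},
    {"slide":[0,0,0],"spin":0,"gripper":-0.681},
    {"slide":[0,0,-0.01],"spin":0,"gripper":-0.681},
    {"slide":[0,0,0],"spin":0,"gripper":-0.681},
    {"slide":[0,0,-0.01],"spin":0,"gripper":-0.68},
    {"slide":[0,0,0],"spin":0,"gripper":-0.68},
    {"slide":[0,0,-0.01],"spin":0,"gripper":-0.68},
    {"slide":[0,0,0],"spin":0,"gripper":-0.68},
  ],
)

```text
t: 18.82
tool_pos: [0.317, 0.2962, 0.2857]
tool_rot: [-0.593, 3.08, 0.003]
contact_force: [0.9, 0.7, -1.6]
opening: 0.0137
grip_force: 6.9
```

```bash
python3 -c "
from h import *
c=nuts('top',60,180,200,275); d=nuts('scene',260,345,260,360)"
```

```text
top [([68, 53, 5, 6, 20], [130.0, 255.0])]
scene [([29, 0, 30, 11, 171], [304.0, 264.0]), ([48, 37, 12, 19, 111], [314.0, 307.0])]
```

```bash
cat >> h.py <<'E'
def cupmask(box):
    "light grey pixels in scene view near the bowl: area, min-area rect"
    c=grab('scene'); x0,x1,y0,y1=box; h=cv2.cvtColor(c['frame'],cv2.COLOR_RGB2HSV)[y0:y1,x0:x1].astype(int)
    m=((h[...,1]<60)&(h[...,2]>95)).astype(np.uint8); k,l,st,ce=cv2.connectedComponentsWithStats(m)
    i=1+np.argmax(st[1:,4]); q=np.argwhere(l==i)[:,::-1].astype(np.float32)+[x0,y0]
    print("cup",st[i].tolist(),(ce[i]+[x0,y0]).round(1),cv2.minAreaRect(q.astype(np.float32)))
def wt(n=6):
    from station import status
    F=[]
    for _ in range(n): F.append(status.get_obs()["contact_force"]); grab('wrist')
    print("F",np.mean(F,0).round(2))
E
python3 -c "
from h import *
wt(8); cupmask((270,335,278,345)); nuts('scene',260,345,275,360);nuts('top',60,180,200,275)"
```

```text
F [-0.1  -0.06 -3.05]
cup [36, 9, 29, 34, 637] [321.6 302.7] ((320.0, 303.5), (33.0, 28.0), 90.0)
scene [([48, 22, 12, 19, 111], [314.0, 307.0])]
top [([68, 52, 9, 6, 26], [131.0, 255.0])]
```

```bash
cat >> h.py <<'E'
def cupbox(th,cam='scene'):
    "projected bbox of cup body for tilt th (deg) at current grip"
    from station import status
    o=status.get_obs(); M=R.from_rotvec(o["tool_rot"]).as_matrix(); g=np.array(o["tool_pos"])+M[:,2]*.054
    c=load(cam); a=np.linspace(0,2*np.pi,60); P=[]
    for r,z in((.029,0),(.042,.058)): P.append(np.c_[r*np.cos(a)+.108,r*np.sin(a),0*a+z-.05])
    P=np.vstack(P); Q=R.from_euler('y',th,degrees=True).apply(P)
    u=-M[:,0]; u[2]=0;u/=np.linalg.norm(u); B=np.c_[u,np.cross([0,0,1],u),[0,0,1]]
    W=Q@B.T+g; p=proj(c,W); return p.min(0).round(0),p.max(0).round(0),proj(c,(R.from_euler('y',th,degrees=True).apply([.108,0,-.04])@B.T+g))[0].round(0)
E
python3 -c "
from h import *
for th in (30,45,60,70,80,90): print(th,cupbox(th),cupbox(th,'top')[2])"
```

```text
30 (array([275., 280.]), array([310., 315.]), array([298., 303.])) [123. 243.]
45 (array([283., 283.]), array([319., 317.]), array([308., 305.])) [128. 251.]
60 (array([294., 286.]), array([328., 319.]), array([318., 305.])) [133. 260.]
70 (array([302., 287.]), array([335., 320.]), array([326., 304.])) [135. 267.]
80 (array([310., 287.]), array([341., 320.]), array([333., 302.])) [137. 273.]
90 (array([318., 286.]), array([348., 319.]), array([340., 300.])) [139. 280.]
```

>>> arm_command(
  increments=[
    {"slide":[-0.02,0,0],"spin":0,"gripper":-0.68},
    {"slide":[0.005,0,0],"spin":0,"gripper":-0.68},
    {"slide":[-0.02,0,0],"spin":0,"gripper":-0.68},
    {"slide":[0.005,0,0],"spin":0,"gripper":-0.68},
    {"slide":[-0.02,0,0],"spin":0,"gripper":-0.68},
    {"slide":[0.005,0,0],"spin":0,"gripper":-0.68},
    {"slide":[-0.02,0,0],"spin":0,"gripper":-0.68},
    {"slide":[0,0,0],"spin":0,"gripper":-0.68},
  ],
)

```text
t: 20.13
tool_pos: [0.3177, 0.2956, 0.2773]
tool_rot: [0.59, -3.078, 0.006]
contact_force: [-0.7, 0.2, -2.9]
opening: 0.0135
grip_force: 6.7
```

```bash
python3 -c "
from h import *
cupmask((270,350,278,345)); nuts('scene',260,345,275,360);nuts('top',60,180,200,275)
for th in (60,70,80,90): print(th,cupbox(th))"
```

```text
cup [43, 13, 31, 32, 681] [327.7 304.7] ((328.0, 306.5), (31.0, 30.0), 90.0)
scene [([53, 31, 11, 13, 84], [319.0, 312.0]), ([35, 47, 14, 14, 88], [301.0, 329.0])]
top [([80, 37, 7, 6, 25], [143.0, 240.0]), ([71, 40, 6, 5, 26], [133.0, 242.0]), ([71, 47, 8, 16, 59], [135.0, 254.0])]
60 (array([294., 286.]), array([328., 319.]), array([318., 305.]))
70 (array([302., 287.]), array([335., 320.]), array([326., 304.]))
80 (array([310., 287.]), array([341., 320.]), array([333., 302.]))
90 (array([318., 287.]), array([348., 319.]), array([340., 300.]))
```

Nuts are now landing in the bowl at about (301,329). I shake on.

>>> arm_command(
  increments=[
    {"slide":[-0.022,0,0],"spin":0,"gripper":-0.68},
    {"slide":[0.003,0,0],"spin":0,"gripper":-0.68},
    {"slide":[-0.022,0,0],"spin":0,"gripper":-0.68},
    {"slide":[0.003,0,0],"spin":0,"gripper":-0.68},
    {"slide":[-0.022,0,0],"spin":0,"gripper":-0.68},
    {"slide":[0.003,0,0],"spin":0,"gripper":-0.68},
    {"slide":[-0.022,0,0],"spin":0,"gripper":-0.68},
    {"slide":[0,0,0],"spin":0,"gripper":-0.68},
  ],
)

```text
t: 20.95
tool_pos: [0.3188, 0.2962, 0.2793]
tool_rot: [0.591, -3.082, 0.004]
contact_force: [-0.5, 0.7, -0.3]
opening: 0.0141
grip_force: 5.2
```

```bash
python3 -c "
from h import *
cupmask((270,350,278,345)); nuts('scene',260,345,275,360);nuts('top',60,180,200,275)"
```

```text
cup [36, 14, 31, 33, 769] [321.2 307.1] ((321.0, 308.0), (32.0, 30.0), 90.0)
scene [([50, 37, 6, 6, 24], [313.0, 315.0]), ([25, 41, 19, 22, 179], [295.0, 325.0]), ([43, 57, 6, 6, 22], [305.0, 334.0])]
top [([70, 32, 19, 15, 122], [140.0, 240.0]), ([70, 47, 7, 13, 57], [133.0, 253.0])]
```

>>> arm_command(
  increments=[
    {"slide":[-0.022,0,-0.01],"spin":0,"gripper":-0.68},
    {"slide":[0.003,0,0],"spin":0,"gripper":-0.68},
    {"slide":[-0.022,0,-0.01],"spin":0,"gripper":-0.68},
    {"slide":[0.003,0,0],"spin":0,"gripper":-0.68},
    {"slide":[-0.022,0,-0.01],"spin":0,"gripper":-0.68},
    {"slide":[0.003,0,0],"spin":0,"gripper":-0.68},
    {"slide":[-0.022,0,-0.01],"spin":0,"gripper":-0.68},
    {"slide":[0,0,0],"spin":0,"gripper":-0.68},
  ],
)

```text
t: 21.77
tool_pos: [0.3185, 0.2959, 0.2806]
tool_rot: [0.592, -3.085, 0.002]
contact_force: [0.1, 0.0, 0.2]
opening: 0.0137
grip_force: 4.6
```

```bash
python3 -c "
from h import *
cupmask((270,350,278,345)); nuts('scene',260,345,275,360);nuts('top',60,180,200,275);wt(8)"
```

```text
cup [34, 15, 31, 33, 791] [318.7 308.6] ((319.0, 309.0), (32.0, 30.0), 90.0)
scene [([53, 38, 4, 6, 18], [315.0, 315.0]), ([26, 42, 18, 21, 177], [295.0, 326.0]), ([43, 57, 6, 6, 23], [305.0, 334.0])]
top [([76, 32, 13, 15, 100], [142.0, 240.0]), ([70, 40, 6, 6, 23], [132.0, 242.0]), ([70, 47, 5, 5, 15], [132.0, 249.0])]
F [ 0.35 -0.16 -1.82]
```

Grip has dropped and the cup seems to have slid a little along the pads. I tighten before going on, then fit the cup's pose numerically.

>>> arm_command(
  increments=[
    {"slide":[0,0,0],"spin":0,"gripper":-0.705},
    {"slide":[0,0,0],"spin":0,"gripper":-0.715},
  ],
  newtons=60,
)

```text
t: 22.48
tool_pos: [0.3161, 0.2955, 0.2828]
tool_rot: [-0.594, 3.085, 0.0]
contact_force: [0.4, 0.4, -2.0]
opening: 0.0134
grip_force: 26.2
```

```bash
cat >> h.py <<'E'
def model(p,c,g,u):
    th,s,dz,ro=p; a=np.linspace(0,2*np.pi,60)
    P=np.vstack([np.c_[r*np.cos(a)+s,r*np.sin(a),0*a+z-.05+dz] for r,z in((.029,0),(.042,.058))])
    B=np.c_[u,np.cross([0,0,1],u),[0,0,1]]
    Q=R.from_euler('xy',[ro,th],degrees=True).apply(P)
    return cv2.convexHull(proj(c,Q@B.T+g).astype(np.float32))
def fitcup(boxes=None,p0=(80,.108,0,0)):
    from station import status
    from scipy.optimize import differential_evolution as DE
    o=status.get_obs(); M=R.from_rotvec(o["tool_rot"]).as_matrix(); g=np.array(o["tool_pos"])+M[:,2]*.054
    u=-M[:,0]; u[2]=0;u/=np.linalg.norm(u); obs=[]
    for n in('scene','top'):
        c=grab(n); h=cv2.cvtColor(c['frame'],cv2.COLOR_RGB2HSV).astype(int)
        H,S,V=h[...,0],h[...,1],h[...,2]; m=((S<60)&(V>95)).astype(np.uint8)
        w=np.zeros_like(m); q=cv2.convexHull(np.vstack([model((t,.115,0,0),c,g,u) for t in range(0,111,10)])); cv2.fillConvexPoly(w,cv2.convexHull(q).astype(np.int32),1)
        obs.append((c,m*w,w)); print(n,"mask px",(m*w).sum())
    def cost(p):
        e=0
        for c,m,w in obs[:1]:
            k=np.zeros_like(m); cv2.fillConvexPoly(k,np.round(model(p,c,g,u)*8).astype(np.int32),1,shift=3); k*=w
            e+=1-(k&m).sum()/max(1,(k|m).sum())
        return e
    r=DE(cost,[(-5,125),(.09,.15),(-.004,.004),(-10,10)],seed=0,maxiter=60); print("th,s,dz,roll",np.round(r.x,3),"cost",round(r.fun,3))
E
python3 -c "
from h import *
fitcup(); go([.3,.3,.28])"
```

```text
scene mask px 887
top mask px 1904
th,s,dz,roll [ 7.5419e+01  1.3300e-01 -2.0000e-03  4.6600e-01] cost 0.191
t 22.58 pos [0.316  0.2955 0.2827] x [-0.929 -0.371  0.   ] y [-0.371  0.929 -0.   ] F [-0.7  0.3 -2.2] open 0.0124 q [ 0.58 -0.42  2.06 -0.    1.5  -1.37]
slide [0.0132 0.0102 0.0027]
```

>>> arm_command(
  increments=[
    {"slide":[-0.005,0,-0.015],"spin":0,"gripper":-0.725},
    {"slide":[-0.015,0,-0.025],"spin":0,"gripper":-0.725},
    {"slide":[-0.028,0,-0.025],"spin":0,"gripper":-0.725},
    {"slide":[-0.035,0,-0.025],"spin":0,"gripper":-0.725},
    {"slide":[0.006,0,-0.025],"spin":0,"gripper":-0.725},
    {"slide":[0.04,0,-0.025],"spin":0,"gripper":-0.725},
    {"slide":[0.04,0,-0.025],"spin":0,"gripper":-0.725},
    {"slide":[0.04,0,-0.025],"spin":0,"gripper":-0.725},
  ],
)

```text
t: 23.25
tool_pos: [0.2778, 0.2802, 0.3069]
tool_rot: [-0.595, 3.085, -0.0]
contact_force: [-0.1, 0.6, -1.3]
opening: 0.0125
grip_force: 33.2
```

```bash
python3 -c "
from h import *
fitcup(); nuts('scene',260,355,275,360);nuts('top',60,180,200,275);wt(6)"
```

```text
scene mask px 1301
top mask px 1757
th,s,dz,roll [ 7.1917e+01  1.3300e-01 -1.0000e-03  3.4490e+00] cost 0.403
scene [([26, 41, 23, 23, 247], [298.0, 327.0])]
top [([70, 31, 20, 21, 182], [139.0, 243.0])]
F [ 0.23  0.23 -1.82]
```

>>> arm_command(
  increments=[
    {"slide":[-0.02,0,0],"spin":0,"gripper":-0.725},
    {"slide":[-0.045,0,0],"spin":0,"gripper":-0.725},
    {"slide":[-0.062,0,0],"spin":0,"gripper":-0.725},
    {"slide":[-0.07,0,0],"spin":0,"gripper":-0.725},
    {"slide":[-0.03,0,0],"spin":0,"gripper":-0.725},
    {"slide":[0.0,0,0],"spin":0,"gripper":-0.725},
    {"slide":[0,0,0],"spin":0,"gripper":-0.725},
  ],
)

```text
t: 24.33
tool_pos: [0.2756, 0.2794, 0.3059]
tool_rot: [0.595, -3.079, 0.002]
contact_force: [0.2, -1.2, -1.6]
opening: 0.0125
grip_force: 32.8
```

```bash
python3 -c "
from h import *
d=nuts('scene',260,355,275,360);c=nuts('top',60,180,200,275);go([.4,-.2,.3],[-1,0])
a=cv2.resize(d['frame'][265:365,260:360],(390,390),interpolation=2); b=cv2.resize(c['frame'][200:290,90:180],(390,390),interpolation=2)
cv2.imwrite('pics/c6.png',cv2.cvtColor(np.hstack([a,b]),4))"
```

```text
scene [([26, 41, 23, 23, 249], [297.0, 327.0])]
top [([70, 31, 20, 21, 181], [139.0, 243.0])]
t 24.43 pos [0.2782 0.2805 0.3076] x [-0.928 -0.372 -0.001] y [-0.372  0.928  0.   ] F [ 0.2  1.7 -1.9] open 0.0129 q [ 0.6  -0.55  2.11 -0.    1.58 -1.35]
slide [ 0.0657 -0.4913  0.0075]
spin 21.83 or -158.17
```

View pics/c6.png

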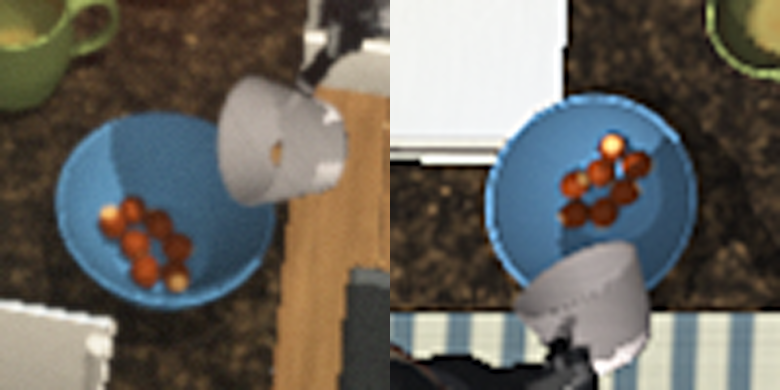

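The bowl holds 7 nuts, clearly counted in both views. One is still in the cup, its tan end showing at (277,152) in the crop. I'll make a longer pull-back stroke with a tight grip so the cup leaves that nut behind over the bowl.

>>> arm_command(
  increments=[
    {"slide":[-0.015,0,-0.01],"spin":0,"gripper":-0.745},
    {"slide":[-0.038,0,-0.02],"spin":0,"gripper":-0.745},
    {"slide":[-0.062,0,-0.02],"spin":0,"gripper":-0.745},
    {"slide":[-0.083,0,-0.02],"spin":0,"gripper":-0.745},
    {"slide":[-0.097,0,-0.02],"spin":0,"gripper":-0.745},
    {"slide":[-0.1,0,-0.02],"spin":0,"gripper":-0.745},
    {"slide":[-0.1,0,-0.02],"spin":0,"gripper":-0.745},
  ],
)

```text
t: 25.02
tool_pos: [0.3726, 0.3179, 0.3276]
tool_rot: [0.593, -3.084, 0.001]
contact_force: [0.0, -0.6, -3.0]
opening: 0.0118
grip_force: 47.4
```

>>> arm_command(
  increments=[
    {"slide":[0.042,0,0.005],"spin":0,"gripper":-0.745},
    {"slide":[0.084,0,0.01],"spin":0,"gripper":-0.745},
    {"slide":[0.126,0,0.012],"spin":0,"gripper":-0.745},
    {"slide":[0.135,0,0.012],"spin":0,"gripper":-0.745},
    {"slide":[0.135,0,0.012],"spin":0,"gripper":-0.745},
  ],
)

```text
t: 25.43
tool_pos: [0.2439, 0.2668, 0.3153]
tool_rot: [-0.597, 3.083, 0.001]
contact_force: [-0.2, 0.0, -2.2]
opening: 0.0114
grip_force: 47.4
```

```bash
cat >> h.py <<'E'
def tan(n,x0,x1,y0,y1):
    "saturated warm pixels = nuts (brown or tan)"
    c=grab(n); h=cv2.cvtColor(c['frame'],cv2.COLOR_RGB2HSV).astype(int); m=(h[...,0]>3)&(h[...,0]<22)&(h[...,1]>70)&(h[...,2]>60)
    k,l,st,ce=cv2.connectedComponentsWithStats(m[y0:y1,x0:x1].astype(np.uint8)); print(n,[((ce[i]+[x0,y0]).round().tolist(),int(st[i,4])) for i in range(1,k) if st[i,4]>3])
    return c
E
python3 -c "
from h import *
tan('scene',270,370,275,360);tan('top',90,170,200,275);go([.4,-.2,.3],[-1,0]);
print(cupbox(75))"
```

```text
scene [([302.0, 286.0], 922), ([336.0, 278.0], 7), ([347.0, 329.0], 1665), ([343.0, 300.0], 11), ([298.0, 327.0], 296), ([296.0, 355.0], 9), ([303.0, 358.0], 20)]
top [([134.0, 202.0], 11), ([153.0, 209.0], 84), ([133.0, 206.0], 5), ([160.0, 206.0], 9), ([138.0, 215.0], 16), ([142.0, 213.0], 5), ([146.0, 212.0], 4), ([132.0, 215.0], 9), ([162.0, 217.0], 29), ([164.0, 226.0], 24), ([139.0, 242.0], 214), ([167.0, 234.0], 13), ([98.0, 242.0], 19), ([107.0, 241.0], 32), ([98.0, 261.0], 189), ([106.0, 252.0], 26), ([110.0, 259.0], 18), ([115.0, 268.0], 32), ([124.0, 270.0], 7), ([168.0, 269.0], 6)]
t 25.53 pos [0.2462 0.2676 0.3162] x [-0.928 -0.372 -0.002] y [-0.372  0.928  0.   ] F [ 0.5  0.1 -2. ] open 0.0118 q [ 0.62 -0.65  2.16 -0.    1.64 -1.33]
slide [ 0.0311 -0.4913  0.0159]
spin 21.83 or -158.17
(array([334., 275.]), array([368., 308.]), array([359., 291.]))
```

The last nut is still in the cup, which needs more tilt. I'll lower the lip into the bowl and use the bowl's front inner wall as a light stop to turn the cup past 90°.

>>> arm_command(
  increments=[
    {"slide":[-0.02,0,0],"spin":0,"gripper":-0.745},
    {"slide":[-0.05,0,0],"spin":0,"gripper":-0.745},
    {"slide":[-0.08,0,0],"spin":0,"gripper":-0.745},
    {"slide":[-0.105,0,0.005],"spin":0,"gripper":-0.745},
    {"slide":[-0.115,0,0.018],"spin":0,"gripper":-0.745},
    {"slide":[-0.117,0,0.03],"spin":0,"gripper":-0.745},
    {"slide":[-0.117,0,0.036],"spin":0,"gripper":-0.745},
    {"slide":[-0.117,0,0.036],"spin":0,"gripper":-0.745},
  ],
)

```text
t: 26.2
tool_pos: [0.3542, 0.3104, 0.2769]
tool_rot: [0.593, -3.08, 0.003]
contact_force: [-1.3, -0.2, -2.2]
opening: 0.012
grip_force: 47.5
```

```bash
python3 -c "
from h import *
fitcup();go([.368,.314,.271]);wt(4)
d=tan('scene',285,345,285,345)
np.save('s7.npy',d,allow_pickle=True)"
```

```text
scene mask px 859
top mask px 2178
th,s,dz,roll [ 6.9222e+01  1.3300e-01 -3.0000e-03  3.8300e-01] cost 0.058
t 26.3 pos [0.3545 0.3109 0.2793] x [-0.928 -0.372  0.001] y [-0.372  0.928 -0.   ] F [ 0.1 -0.3 -2.6] open 0.0119 q [ 0.56 -0.31  1.99  0.    1.47 -1.39]
slide [-0.0137 -0.0021  0.0083]
F [ 0.47  0.09 -1.9 ]
scene [([286.0, 287.0], 13), ([300.0, 288.0], 77), ([325.0, 289.0], 89), ([337.0, 320.0], 755), ([289.0, 293.0], 25), ([328.0, 297.0], 5), ([301.0, 332.0], 147)]
```

>>> arm_command(
  increments=[
    {"slide":[0,0,0.006],"spin":0,"gripper":-0.72},
    {"slide":[0,0,0.012],"spin":0,"gripper":-0.7},
    {"slide":[0,0,0.012],"spin":0,"gripper":-0.686},
    {"slide":[-0.006,0,0.012],"spin":0,"gripper":-0.686},
    {"slide":[-0.014,0,0.012],"spin":0,"gripper":-0.685},
    {"slide":[-0.022,0,0.012],"spin":0,"gripper":-0.685},
    {"slide":[-0.03,0,0.012],"spin":0,"gripper":-0.685},
    {"slide":[-0.035,0,0.012],"spin":0,"gripper":-0.685},
  ],
)

```text
t: 27.22
tool_pos: [0.3889, 0.3244, 0.2681]
tool_rot: [-0.593, 3.085, -0.0]
contact_force: [-1.1, -1.3, -0.8]
opening: 0.0136
grip_force: 9.0
```

```bash
cat >> h.py <<'E'
def bowl():
    c=grab('top'); h=cv2.cvtColor(c['frame'],cv2.COLOR_RGB2HSV).astype(int); m=((h[...,0]>98)&(h[...,0]<114)&(h[...,1]>110)&(h[...,2]>90)).astype(np.uint8)
    k,l,st,ce=cv2.connectedComponentsWithStats(m[200:290,90:190]); i=1+np.argmax(st[1:,4]); print("bowl bbox top",st[i]+[90,200,0,0,0])
E
python3 -c "
from h import *
fitcup();bowl();go([.368,.314,.271])
tan('scene',285,345,285,345)"
```

```text
scene mask px 808
top mask px 2183
th,s,dz,roll [ 7.749e+01  1.360e-01 -3.000e-03 -3.853e+00] cost 0.061
bowl bbox top [113 222  48  49 962]
t 27.37 pos [0.388  0.3241 0.2676] x [-0.929 -0.371  0.   ] y [-0.371  0.929 -0.   ] F [-0.4 -0.5 -1.6] open 0.0133 q [ 0.55 -0.21  1.92 -0.    1.43 -1.4 ]
slide [ 0.0224 -0.002  -0.0034]
scene [([286.0, 287.0], 12), ([322.0, 288.0], 97), ([337.0, 321.0], 752), ([289.0, 293.0], 21), ([308.0, 293.0], 5), ([302.0, 333.0], 123)]
```

It works: tilt is 77° and the bowl hasn't moved. I continue.

>>> arm_command(
  increments=[
    {"slide":[-0.006,0,0],"spin":0,"gripper":-0.685},
    {"slide":[-0.012,0,0],"spin":0,"gripper":-0.685},
    {"slide":[-0.018,0,0],"spin":0,"gripper":-0.685},
    {"slide":[-0.024,0,0],"spin":0,"gripper":-0.685},
    {"slide":[-0.03,0,0],"spin":0,"gripper":-0.685},
    {"slide":[-0.036,0,0],"spin":0,"gripper":-0.685},
    {"slide":[-0.042,0,0],"spin":0,"gripper":-0.685},
    {"slide":[-0.047,0,0],"spin":0,"gripper":-0.685},
  ],
)

```text
t: 28.08
tool_pos: [0.4319, 0.3418, 0.2676]
tool_rot: [-0.594, 3.085, 0.0]
contact_force: [-0.5, 0.4, -1.6]
opening: 0.0136
grip_force: 3.6
```

```bash
python3 -c "
from h import *
fitcup();bowl();go([.368,.314,.271])
tan('scene',285,345,285,345)"
```

```text
scene mask px 657
top mask px 2478
th,s,dz,roll [ 9.4458e+01  1.3600e-01 -4.0000e-03 -3.4500e+00] cost 0.127
bowl bbox top [ 112  222   49   49 1046]
t 28.23 pos [0.4315 0.3417 0.2674] x [-0.929 -0.371  0.   ] y [-0.371  0.929  0.   ] F [-1.  -0.3 -2.2] open 0.0132 q [ 0.53 -0.1   1.82  0.    1.42 -1.42]
slide [ 0.0692 -0.0021 -0.0035]
scene [([303.0, 288.0], 100), ([321.0, 287.0], 54), ([337.0, 321.0], 754), ([328.0, 297.0], 5), ([302.0, 333.0], 137)]
```

Tilt is 94°. I tighten, lift clear, back off and shake.

>>> arm_command(
  increments=[
    {"slide":[0,0,0],"spin":0,"gripper":-0.72},
    {"slide":[0,0,0],"spin":0,"gripper":-0.735},
    {"slide":[0.01,0,-0.01],"spin":0,"gripper":-0.735},
    {"slide":[0.03,0,-0.025],"spin":0,"gripper":-0.735},
    {"slide":[0.03,0,-0.04],"spin":0,"gripper":-0.735},
    {"slide":[0.05,0,-0.03],"spin":0,"gripper":-0.735},
    {"slide":[0.03,0,-0.04],"spin":0,"gripper":-0.735},
    {"slide":[0.06,0,-0.04],"spin":0,"gripper":-0.735},
  ],
)

```text
t: 28.95
tool_pos: [0.3775, 0.3196, 0.3019]
tool_rot: [0.59, -3.078, 0.005]
contact_force: [-1.5, 0.6, -0.5]
opening: 0.0113
grip_force: 0.0
```

>>> arm_command(
  increments=[
    {"slide":[-0.02,0,0],"spin":0,"gripper":-0.735},
    {"slide":[0.02,0,-0.01],"spin":0,"gripper":-0.735},
    {"slide":[-0.02,0,0],"spin":0,"gripper":-0.735},
    {"slide":[0.02,0,-0.02],"spin":0,"gripper":-0.735},
    {"slide":[0.06,0,-0.03],"spin":0,"gripper":-0.735},
    {"slide":[0.09,0,-0.03],"spin":0,"gripper":-0.735},
    {"slide":[0.09,0,-0.03],"spin":0,"gripper":-0.735},
  ],
)

```text
t: 29.53
tool_pos: [0.2891, 0.2852, 0.338]
tool_rot: [0.597, -3.084, -0.001]
contact_force: [0.2, -0.2, -0.2]
opening: 0.0114
grip_force: 0.0
```

```bash
python3 -c "
from h import *
fitcup();bowl();go([.368,.314,.271])
nuts('scene',260,355,275,360);c=nuts('top',60,180,200,275)
d=tan('scene',285,360,275,345);wt(5)
h=cv2.cvtColor(c['frame'],cv2.COLOR_RGB2GRAY)[228:258,124:156]
g=cv2.resize(c['frame'],None,fx=8,fy=8,interpolation=2)[228*8:262*8,122*8:158*8]
h=cv2.cvtColor(g,cv2.COLOR_RGB2HSV).astype(int);m=((h[...,0]<22)&(h[...,1]>110)).astype(np.uint8);print('area px',m.sum()/64)
D=cv2.GaussianBlur(cv2.distanceTransform(m,2,5),(0,0),3); pk=(D==cv2.dilate(D,np.ones((31,31))))&(D>10); print('peaks',(np.argwhere(pk)[:,::-1]/8+[122,228]).round(1).tolist(), D[pk].round())"
```

```text
scene mask px 1014
top mask px 1895
th,s,dz,roll [ 1.05057e+02  9.50000e-02 -4.00000e-03 -9.88900e+00] cost 0.547
bowl bbox top [112 222  49  49 964]
t 29.68 pos [0.2919 0.2859 0.3385] x [-0.928 -0.372 -0.003] y [-0.372  0.928  0.   ] F [-0.5 -0.5  0.6] open 0.0114 q [ 0.59 -0.52  2.04 -0.    1.62 -1.36]
slide [-0.0809 -0.0022  0.0677]
scene [([27, 40, 21, 24, 214], [296.0, 328.0])]
top [([69, 32, 18, 12, 72], [137.0, 237.0]), ([86, 37, 6, 5, 23], [148.0, 239.0])]
scene [([319.0, 285.0], 940), ([337.0, 276.0], 4), ([289.0, 293.0], 26), ([326.0, 300.0], 22), ([344.0, 323.0], 1162), ([331.0, 309.0], 13), ([296.0, 328.0], 268)]
F [ 0.82 -0.16  0.23]
area px 117.53125
peaks [[143.5, 234.9], [135.5, 236.6], [149.0, 239.1]] [18. 18. 17.]
```

The grip force is 0, so the cup has slipped out of the pads. I move the arm aside and locate the cup numerically.

>>> arm_command(
  increments=[
    {"slide":[0.045,-0.25,-0.02],"spin":0,"gripper":0},
    {"slide":[0.045,-0.25,-0.02],"spin":0,"gripper":0},
    {"slide":[0.045,-0.25,-0.02],"spin":0,"gripper":0},
    {"slide":[0.045,-0.25,-0.02],"spin":0,"gripper":0},
    {"slide":[0.045,-0.25,-0.02],"spin":0,"gripper":0},
    {"slide":[0.045,-0.25,-0.02],"spin":0,"gripper":0},
    {"slide":[0.045,-0.25,-0.02],"spin":0,"gripper":0},
  ],
)

```text
t: 30.67
tool_pos: [0.3437, 0.0314, 0.3584]
tool_rot: [-0.576, 3.087, -0.005]
contact_force: [-0.5, 0.2, 0.4]
opening: 0.0431
grip_force: 0.0
```

```bash
cat >> h.py <<'E'
def cls(n,x0,x1,y0,y1,st=2):
    c=grab(n); h=cv2.cvtColor(c['frame'],cv2.COLOR_RGB2HSV).astype(int); H,S,V=h[...,0],h[...,1],h[...,2]
    o=np.full(H.shape,'.'); o[(V<60)]=' '; o[(S<60)&(V>95)]='G'; o[(H>95)&(H<116)&(S>100)&(V>60)]='b'; o[(H>3)&(H<14)&(S>130)&(V>60)]='N'; o[(V<45)&(S<60)]='k'
    print(n,x0,y0,st); print("\n".join(f"{y} "+"".join(o[y,x0:x1:st]) for y in range(y0,y1,st)))
    np.save('last_'+n+'.npy',c,allow_pickle=True)
E
python3 -c "
from h import *
bowl(); cls('top',100,176,212,284,2); cls('scene',260,344,270,352,2)"
```

```text
bowl bbox top [ 112  222   49   49 1004]
top 100 212 2
212 GGGGGGGGGGGGGGG    . . . ..      ..   
214 GGGGGGGGGGGGGGG .  . .    ..   .  ..  
216 GGGGGGGGGGGGGGG .  .      ......  . ..
218 GGGGGGGGGGGGGGG    .        .  ..   ..
220 GGGGGGGGGGGGGGG              . .      
222 GGGGGGGGGGGGGGG bbbbbb.   k     .     
224 GGGGGGGGGGGGGGbbbbbbbbbbb       .   . 
226 GGGGGGGGGGGGbbbbbbbbbbbbbb     ..   . 
228 GGGGGGGGGGGbbbbbbbbbbbbbbbb    ..    .
230 GGGGGGGGGGbbbbbbbbbbbbbbbbbbk        .
232 GGGGGGGGGbbbbbbbbbbbb.Nbbbbbb    .   .
234 GGGGGGGG.bbbbbbbbNN....Nbbbbb    .. ..
236 GGGGGGGGbbbbbbbb.NNN.NNN..bbbb   .   .
238        bbbbbbbbbGNNNN bNNNbbbb       .
240  ..... bbbbbbbbGN....N.NNN.bbbb     k 
242     ..bbbbbbbbbN.GGGGGGG..bbbbb       
244  .  . bbbbbbbb.GGGGGGGGGG.bbbbb  .    
246     . bbbbbbbbGGGGGGGGGGGG.bbbb  .    
248 .     bbbbbbbGGGGGGGGGGGGG.bbbb . .  .
250     ..bbbbbbbGGGGGGGGGGGGGGbbbb .     
252   ... .bbbbbbGGGGGGGGGGGGGGbbbk ..k   
254   .   .bbbbbGGGGGGGGGGGGGGGbbb  .     
256   .   .bbbbb.GGGGGGGGGGGGGGbbb  .....N
258 ..   ...bbbbbGGGGGGGGGGGGGGbb   .. N.N
260 .... .  b
[... 1745 characters left out ...]
  .    .bbbbbbNNNNNGGGGGGGGGGGGGbbb.......
324   ..    bbbbbb..NNN.GGGGGGGGGGGbbbb. .....
326  . .    .bbbbbGNNNNNGGGGGGGGG.bbbbb ......
328 ......   bbbb.NNNN..N.GGGGGG.bbbbb........
330    ...   .bbb.NNNN..NNNGGG.bbbbbbb........
332           bbbb.NNNNNNNN.bbbbbbbbb.........
334   ...  k kkbbbbb.NNNNNNN.bbbbbbb..........
336  ...   k    bbbbb.NN.NN..bbbbbbb..........
338    .   k     bbbb..Gb.N..bbbbbb ..........
340    .   k       bbbbbbb..bbbbb. ..  .......
342 GGG...  k      k bbbbbbbbbb   ... ........
344 GGGGGGGGG .      kk .b..      ............
346 GGGGGGGGGGGGGGGk   k  k      .............
348 GGGGGGGGGGGGGGG.              ............
350 GGGGGGGGGGGGGGG               ..... ......
```

Run:
```python
from h import *
t=load('last_top');s=load('last_scene')
def hx(c,x0,x1,y0,y1,st,d=16):
    V=c['frame'].max(2); print(x0,y0); print("\n".join(f"{y} "+"".join("%x"%(V[y,x]//d) for x in range(x0,x1,st)) for y in range(y0,y1,st)))
hx(t,120,176,238,304,2); hx(s,292,390,284,336,2)
```

```text
120 238
238 99aaab7b935364547a9f12132234
240 99aab66757634754599a71122222
242 99aa9adfcafff6557598b1122232
244 999acf87afffffc57678b1253323
246 9999e777fffffffb5658c1243323
248 999e8887ffffffff4658a3424324
250 999d8889ffffffffd65882533233
252 89ab8887fffffffff57c11552233
254 89b88888ffffffffe56b03522233
256 88aa88887ffffffcb49923443655
258 888d888888dffea8d6c233463566
260 788e78899999999d7c5322344677
262 6777e8899999998ca92422343877
264 c6778d8999999df9963222228888
266 3c9777df9889bbf8243112229988
268 32ada666cdedaabf647222359999
270 21746cbbabb5541e263321199999
272 6aaa9656aaa666a5fa566b1baaaa
274 8dddc88aede988de62189c3baaaa
276 8dddc889ddd888dde030a97babaa
278 8dddb88addd988dddb1256bbbbb8
280 8dddb88addd888dddc5212bccbc7
282 8dddb88bddd888dddc8422ccccd4
284 8ddda88bddd888dddc8913dcccd2
286 8ddda88bddd888dddb8893ccccc1
288 9ddda88cddd888dddb88b6ccccb2
290 9ddda88cddd889eddb88c6cbbb94
292 addd988cddd888eddb88babbbc85
294 addd988cddc888dddb88bcbbbb76
296 addd988cddd888eddb88bcbbbb76
298 bddd988cddc889eddb88bcbbbc67
300 bddd988dddc889eddb88cbbbbc45
302 bddd988dddc889edda88c9bbbc24
292
[... 708 characters left out ...]
10 bbacbccdccccbcbaae7453aaaabaaaaab99abaaaa44444444
312 bb8cdffffedcbbbaaca325aaaaaaaaaaa99abaaa744444444
314 a45afffffffcbaaa9db327aaaaaaaaaabaaabaaa744444445
316 7567efffffffcaa99c9537aaaaaaaaaaaaaabaaa444444445
318 86678effffffea98b987379aaaaaaaaaa9aabaa9444444445
320 745779effffffa9ab78857aaabaaaaaaa9aabab7444444456
322 7457888beffffcc87787489aaaaaa9aaa9aabaa6444444456
324 6566888999bba96676a4399aaaaaa9aab9aaaaa4444444456
326 756678898898855776a339aaaaaaaaaaaaaaaa74444344566
328 a654578899875567778439aaaaaaaaaaaaaaaa74444444566
330 96855568776555776a6649aaaaaaaaaab9aaba44443344566
332 67aa644466655776984569aaaaaaaa9aabaaa944443444566
334 67aa679a5656776884548abbaaaaa56668889744443445666
```

Run:
```python
from h import *
t=load('last_top');s=load('last_scene')
for n,a,b in(("end",(359.5,296),(161,286.5)),("start",(334,303),(152.5,270.5)),("rimctr",(311,309),(140,256))):
    p,e=tri(s,a,t,b); print(n,p.round(4),round(e,4))
e=tri(s,(359.5,296),t,(161,286.5))[0]; st=tri(s,(334,303),t,(152.5,270.5))[0]; d=st-e; print(np.linalg.norm(d), d/np.linalg.norm(d), (e+.045*d/np.linalg.norm(d)).round(4))
go([.3,.25,.3],[-.86,-.5])
```

```text
end [0.2388 0.2286 0.0711] 0.0264
start [0.2951 0.2578 0.0648] 0.006
rimctr [0.3468 0.2944 0.0766] 0.0092
0.06374223414441993 [ 0.88302243  0.45880441 -0.09884283] [0.2785 0.2492 0.0667]
t 30.82 pos [0.343  0.0366 0.3577] x [-0.929 -0.369 -0.   ] y [-0.369  0.929  0.001] F [-0.1  0.4 -0.2] open 0.0426 q [-0.11 -0.72  2.12  0.    1.74 -2.06]
slide [-0.0387  0.2142  0.0578]
spin -8.52 or 171.48
```

>>> arm_command(
  increments=[
    {"slide":[-0.039,0.215,0.02],"spin":-7,"gripper":0},
    {"slide":[-0.039,0.215,0.04],"spin":-7,"gripper":0},
    {"slide":[-0.039,0.215,0.06],"spin":-7,"gripper":0},
    {"slide":[-0.039,0.215,0.08],"spin":-7,"gripper":0},
    {"slide":[-0.039,0.215,0.1],"spin":-7,"gripper":0},
    {"slide":[-0.039,0.215,0.1],"spin":-7,"gripper":0},
    {"slide":[-0.039,0.215,0.1],"spin":-7,"gripper":0},
  ],
)

```text
t: 31.4
tool_pos: [0.294, 0.255, 0.2513]
tool_rot: [0.795, -3.028, 0.001]
contact_force: [0.1, -0.1, -0.7]
opening: 0.0428
grip_force: 0.0
```

Run:
```python
from h import *
go([.3,.25,.25],[-.87,-.49])
w=grab('wrist'); np.save('w4.npy',w,allow_pickle=True)
P=[[.347,.294,.075],[.29,.26,.072],[.21,.215,.075]]; print(proj(w,P).round(0))
V=w['frame'].max(2); print("\n".join(f"{y} "+"".join("%x"%(V[y,x]//16) for x in range(150,370,4)) for y in range(60,384,6)))
```

```text
t 31.4 pos [0.294  0.255  0.2513] x [-0.871 -0.491  0.011] y [-0.491  0.871  0.002] F [ 0.1 -0.1 -0.7] open 0.0428 q [ 0.52 -0.53  2.19  0.    1.5  -1.56]
slide [-0.0028 -0.0073  0.0013]
spin 0.04 or -179.96
[[263. 266.]
 [261. 194.]
 [262.  79.]]
60 aabbbbbbbbba5555555555555555555aaacddca9ddda9addd99cddb
66 aaaabbbbbbabbb85555555555566559bcbddca9cddb99ddda9bddc9
72 aaa99aabbbbbabbbb6555556565658bbadddaacddc9addda9addc99
78 aaaaa9aaaabbbbbbbbba455555666bbaddda9bddca9cddb9addca9c
84 eaaaaaaaaaaabbbaabbbbb655655bbbcddb9addcaacddb9addd99cd
90 abfcaaaaaaaa9abbbabbbbbb948bbacddbaadddaabddcaaddda9bdd
96 febacfa9aaaaaaa9bbbbabb6232bbbddcaaddda9bddc9addda9bddc
102 dadfdbaecaa9aaaaaaabbbb6232bbcddaadddbaadddaacddaabddc9
108 37aabffdccdcaecaaaaaabca2328bbbaacddbaaddd99cddb9addd99
114 44339aaeeebacebaaaabaaa82326bbbbbbdcaadddaacddb9addc99c
120 4434335aaaefdbbeeaaaaaaa2335cbbbbbbbadddaabddb9adddaacd
126 4435332328aabffcbcfcaaaa2222abccccccbbbaabddc9addda9cdd
132 6356432233349bacfecadeba52229aaabbcccbaaabdcaadddaacddb
138 665533344444534abbefdbbb5232aa99a9bbcbaaaaaa9ddda9bddb9
144 454432444423323
[... 1680 characters left out ...]
aaabbbbbbdedaa999befcbbba732222332322233
318 32222322232226daaaabbbbbbbbbcbcbbbbbbbbaa22222322233233
324 333223222222246b999aabbbbbbbbbbbbbaaaa99832323222222333
330 3222323323232232323322323577532223233223222323332222233
336 332322332223322222222222222222222222222232222233222227e
342 232222222222232222222322223223222222222232222222222226e
348 232322322222222322223322222222223222222222222222222223e
354 222222222222222222222232222322222222323222222222222223e
360 222222222232223222322322223232222222222322322222222222c
366 2232222222323222222222222222232222222223222222222222222
372 2222222222222222233222222222222222222222222232222222222
378 2222222222222222222232222222232223222222222223223222322
```

Run:
```python
from h import *
t=load('last_top');s=load('last_scene');w=load('w4')
for n,a,b,c in(("end",(359.5,296),(161,286.5),(249,91)),("start",(334,303),(152.5,270.5),(259,191))):
    for nm,x in(("ws",tri(w,c,s,a)),("wt",tri(w,c,t,b)),("st",tri(s,a,t,b))): print(n,nm,x[0].round(4),round(x[1],4))
    for z in(.06,.07,.08,.09): print(z,at(w,*c,z).round(3),end=" ")
    print()
h=cv2.cvtColor(w['frame'],cv2.COLOR_RGB2HSV).astype(int); m=((h[...,0]>3)&(h[...,0]<16)&(h[...,1]>120)&(h[...,2]>50)).astype(np.uint8)
k,l,st,ce=cv2.connectedComponentsWithStats(m); print([(ce[i].round().tolist(),int(st[i,4])) for i in range(1,k) if st[i,4]>25])
for y in range(200,325,6): print(y,h[y,215:315:6,1].tolist())
```

```text
end ws [0.2218 0.2085 0.0451] 0.0024
end wt [0.2398 0.2174 0.0949] 0.0346
end st [0.2388 0.2286 0.0711] 0.0264
0.06 [0.221 0.209 0.06 ] 0.07 [0.222 0.21  0.07 ] 0.08 [0.223 0.211 0.08 ] 0.09 [0.223 0.211 0.09 ] 
start ws [0.2913 0.2577 0.0649] 0.0018
start wt [0.295  0.2619 0.0458] 0.0031
start st [0.2951 0.2578 0.0648] 0.006
0.06 [0.291 0.259 0.06 ] 0.07 [0.289 0.257 0.07 ] 0.08 [0.287 0.256 0.08 ] 0.09 [0.285 0.255 0.09 ] 
[([47.0, 171.0], 397)]
200 [57, 78, 93, 68, 57, 69, 82, 0, 4, 59, 67, 69, 88, 107, 98, 100, 90]
206 [57, 67, 78, 82, 80, 86, 79, 16, 9, 54, 100, 71, 55, 70, 87, 92, 98]
212 [73, 91, 85, 61, 91, 98, 65, 17, 10, 64, 70, 90, 90, 61, 79, 91, 93]
218 [77, 89, 63, 42, 83, 51, 108, 77, 8, 111, 114, 112, 108, 99, 59, 91, 84]
224 [88, 94, 62, 108, 113, 110, 110, 96, 9, 57, 67, 112, 113, 111, 118, 114, 10]
230 [83, 85, 112, 110, 115, 88, 6, 9, 9, 7, 9, 9, 9, 76, 109, 32, 61]
236 [106, 114, 117, 117, 8, 10, 7, 8, 8, 8, 8, 9, 7, 11, 9, 13, 11]
242 [113, 113, 115, 6, 10, 7, 9, 8, 8, 7, 9, 7, 8, 10, 5, 25, 13]
248 [111, 114, 82, 9, 9, 8, 10, 8, 8, 10, 8, 8, 9, 8, 9, 28, 11]
254 [114, 114, 6, 8, 8, 9, 8, 10, 8, 8, 8, 10, 7, 11, 10, 26, 24]
260 [109, 111, 7, 9, 9, 8, 8, 10, 10, 8, 8, 8, 6, 8, 4, 26, 21]
266 [115, 62, 10, 9, 12, 9, 8, 8, 9, 9, 10, 10, 10, 9, 10, 27, 21]
272 [115, 55, 8, 8, 9, 9, 8, 8, 8, 10, 8, 9, 9, 9, 9, 21, 6]
278 [116, 78, 8, 11, 9, 9, 8, 8, 9, 8, 10, 9, 8, 11, 10, 35, 12]
284 [109, 109, 11, 11, 7, 11, 10, 8, 10, 10, 9, 9, 13, 9, 10, 44, 6]
290 [109, 108, 4, 9, 7, 9, 11, 10, 8, 11, 8, 9, 10, 11, 10, 12, 28]
296 [107, 108, 99, 11, 9, 12, 10, 7, 10, 8, 8, 8, 10, 10, 8, 9, 5]
302 [109, 111, 107, 43, 9, 11, 10, 11, 10, 11, 8, 10, 8, 10, 7, 107, 10]
308 [109, 111, 105, 108, 27, 10, 11, 10, 10, 8, 13, 11, 10, 5, 109, 111, 15]
314 [109, 108, 110, 107, 110, 109, 6, 6, 9, 8, 7, 2, 68, 108, 108, 111, 107]
320 [109, 108, 108, 111, 109, 106, 108, 107, 105, 106, 110, 107, 107, 108, 111, 108, 109]
```

The cup stands almost upright and empty inside the bowl, its handle resting over the bowl's rim and sloping slightly outward and down. I take the handle again.

>>> arm_command(
  increments=[
    {"slide":[0.026,0.002,0.03],"spin":-5.7,"gripper":0},
    {"slide":[0.026,0.002,0.06],"spin":-5.7,"gripper":0},
    {"slide":[0.026,0.002,0.09],"spin":-5.7,"gripper":0},
    {"slide":[0.026,0.002,0.115],"spin":-5.7,"gripper":0},
    {"slide":[0.026,0.002,0.132],"spin":-5.7,"gripper":0},
    {"slide":[0.026,0.002,0.138],"spin":-5.7,"gripper":0},
    {"slide":[0.026,0.002,0.138],"spin":-5.7,"gripper":0},
  ],
)

```text
t: 32.03
tool_pos: [0.2748, 0.2403, 0.1191]
tool_rot: [0.932, -2.998, 0.001]
contact_force: [0.3, -0.1, -0.0]
opening: 0.0427
grip_force: 0.0
```

Run:
```python
from h import *
go([.2706,.2436,.1135],[-.818,-.575]); bowl()
w=grab('wrist');V=w['frame'].max(2); print(proj(w,[[.2706,.2436,.0595],[.222,.2095,.05]]).round()); print("\n".join(f"{y} "+"".join("%x"%(V[y,x]//16) for x in range(190,330,4)) for y in range(60,384,12)))
```

```text
t 32.03 pos [0.2748 0.2403 0.1191] x [-0.824 -0.567  0.002] y [-0.567  0.824  0.   ] F [ 0.3 -0.1 -0. ] open 0.0427 q [ 0.51 -0.44  2.36 -0.    1.23 -1.66]
slide [0.0016 0.0051 0.0056]
spin -0.55 or 179.45
bowl bbox top [112 222  49  49 972]
[[265. 251.]
 [264. 122.]]
60 babbb8556556556555556557baacdddaa9c
72 bbbbbbbbca556555566657bbbcdddaaaddd
84 aa9bbbbabbbbca555666bbbcdddaaadddda
96 9aaaaaabcbbbbbbbbcbbbcdddaaadddcaab
108 fbdeaaaaaaaaccbbbbbbbcdaaadddcaacdd
120 cbbbfeaaaababaaa843369bbbcdbaacddda
132 abffccaadfbaaaa2233322bcccbbbcdcaac
144 bbbbbbefcdbabaa2223322aabbccbaaaabd
156 bfbbbbbbbbccabb22233227aaaaaaaaaaaa
168 bbbbbdebaaabbbb2223322cbaaaaaaaaaaa
180 229bbbbbbbebbbb33455438a9afcaaaaaaa
192 5544435abbbbbbd93455438bbbaaa9eeaaa
204 454464332228bbb63355439bbbbbbbaaa9b
216 63333333223332223355435cbbbcccbbbba
228 43333334444443322222227ffccbacccccb
240 378842232333334322232222389b238887b
252 88822224332222322233222542222228884
264 aa322223332232222223222333322223aa7
276 22322243322233332223222332222223222
288 22322333333343432222222333233223222
300 23322322233344332222222334344323322
312 3323333233333354aabbbba433333333332
324 23322332333556665222225555542232322
336 33322222222222222222222222222232222
348 22222222233323223323323223333222222
360 23223222223222222323232222223222322
372 32222323222222322223222322223222222
```

>>> arm_command(
  increments=[
    {"slide":[0,0.002,0.005],"spin":0,"gripper":0},
    {"slide":[0,0.002,0.005],"spin":0,"gripper":-0.4},
    {"slide":[0,0.002,0.005],"spin":0,"gripper":-0.6},
    {"slide":[0,0.002,0.005],"spin":0,"gripper":-1},
    {"slide":[0,0.002,0.005],"spin":0,"gripper":-1},
    {"slide":[0,0.002,0.005],"spin":0,"gripper":-1},
    {"slide":[0,0.002,0.005],"spin":0,"gripper":-1},
  ],
  newtons=120,
)

```text
t: 32.72
tool_pos: [0.2749, 0.2422, 0.1153]
tool_rot: [-0.931, 2.999, 0.001]
contact_force: [0.1, 0.1, 2.2]
opening: 0.0102
grip_force: 117.5
```

>>> arm_command(
  increments=[
    {"slide":[0,0,-0.006],"spin":0,"gripper":-1},
    {"slide":[0,0,-0.014],"spin":0,"gripper":-1},
    {"slide":[0,0,-0.025],"spin":0,"gripper":-1},
    {"slide":[0,0,-0.04],"spin":0,"gripper":-1},
    {"slide":[0,0,-0.06],"spin":0,"gripper":-1},
    {"slide":[0,0,-0.085],"spin":0,"gripper":-1},
    {"slide":[0,0,-0.11],"spin":0,"gripper":-1},
    {"slide":[0,0,-0.125],"spin":0,"gripper":-1},
  ],
)

```text
t: 33.38
tool_pos: [0.2746, 0.242, 0.2425]
tool_rot: [-0.931, 2.998, 0.0]
contact_force: [0.0, 0.5, -1.5]
opening: 0.0098
grip_force: 117.2
```

Run:
```python
from h import *
go([.38,.1,.3],[-.93,-.37]); bowl(); wt(3)
cls('top',110,164,220,272,2); cls('scene',260,344,284,346,2)
```

```text
t 33.38 pos [0.2746 0.242  0.2425] x [-0.824 -0.566 -0.002] y [-0.566  0.824 -0.   ] F [ 0.   0.5 -1.5] open 0.0098 q [ 0.52 -0.61  2.25 -0.    1.5  -1.65]
slide [-0.0066 -0.1768 -0.0574]
spin 12.8 or -167.2
bowl bbox top [112 222  49  49 860]
F [-0.22  0.16 -1.66]
top 110 220 2
220 GGGGGGGGGG              . .
222 GGGGGGGGGG bbbbbb.        k
224 GGGGGGGGGbbbbbbbbbbb       
226 GGGGGGGbbbbbbbbbbbbbbk    .
228 GGGGGGbbbbbbbbbbbbbbbb    .
230 GGGGGbbbbbbbbbbbbbbbbbbk   
232 GGGGbbbbbbbbbbbbbbbbbbbb   
234 GGG.bbbbbbbbbb.bNNbbbbbb   
236 GGGbbbbbbbbb.NN..N...bbbb  
238   bbbbbbbbbbNNN..NNNN.bbb  
240 . bbbbbbbbGNNN.b.bNNN.bbbb 
242 .bbbbb.GG.NN...NN..N.bbbbb 
244  bb.GGGGGGGG.GNNN.bbbbbbbb 
246  bGGGGGGGGGGG.GNNbNN.bbbbb 
248  GGGGGGGGGGGGG..b.NN.bbbbb 
250 .GGGGGGGGGGGGGG.N.NNbbbbbb 
252 GGGGGGGGGGGGGGGG.bbbbbbbb  
254 GGGGGGGGGGGGGGGG.bbbbbbbb  
256 GGGGGGGGGGGGGGGGbbbbbbbb.  
258 GGGGGGGGGGGGGGGGbbbbbbbb   
260 GGGGGGGGGGGGGGGGbbbbbbb    
262 GGGGGGGGGGGGGGGGbbbbbb.    
264 GGGGGGGGGGGGGGGbbbbbbb   k 
266  GGGGGGGGGGGGGGbbbbbb      
268 ..GGGGGGGGGGGGbbbbbk   .   
270 ...GGGGGGGGGGGbb
[... 784 characters left out ...]
...    bbbbbbbbb.NNN....bbbbbbbbbbb. .....
318   .    .bbbbbbb..NNN..NN..bbbbbbbbb. .....
320   ..   .bbbbbb.N....b.NNN.bbb.bbbbbb .....
322   .     bbbbbb.N......NN.bbbbbbbbbbb .....
324   .    kbbbbbb.NN..NNN.NN.bbbbbbbbb. .....
326  . .    .bbbbb.NN..NNNNNNNbbbbbbbbbk .....
328 .....    bbbbb.NNN..N..NNN.bbbbbbb.  .....
330    ...   .bbbb.NNN...b.NN.bbbbbbbb........
332           bbbbb.NNNN..NNGbbbbbbbb.........
334   ..      kbbbbbbNNNNNNN.bbbbbbbb.........
336  ...        bbbbb.NNNN...bbbbbbb..........
338   ..         bbbb..NbG..Gbbbbbb ..........
340                bbbbbbbb.bbbbb. ..  .......
342 GGG...           bbbbbbbbbb   ... ........
344 GGGGGGGGG       kkk  .b       ............
```

The cup is held again, the bowl hasn't moved and the nuts are in it. I check the count and carry the cup towards the dispenser.

>>> arm_command(
  increments=[
    {"slide":[0.004,-0.02,-0.01],"spin":2,"gripper":-1},
    {"slide":[0.009,-0.055,-0.02],"spin":4,"gripper":-1},
    {"slide":[0.015,-0.09,-0.03],"spin":6,"gripper":-1},
    {"slide":[0.02,-0.128,-0.03],"spin":8,"gripper":-1},
    {"slide":[0.027,-0.166,-0.03],"spin":10,"gripper":-1},
    {"slide":[0.033,-0.203,-0.03],"spin":12,"gripper":-1},
    {"slide":[0.039,-0.24,-0.03],"spin":12.8,"gripper":-1},
    {"slide":[0.042,-0.265,-0.03],"spin":12.8,"gripper":-1},
  ],
)

```text
t: 34.35
tool_pos: [0.3898, -0.003, 0.2678]
tool_rot: [0.586, -3.084, -0.0]
contact_force: [0.9, 0.4, -1.4]
opening: 0.01
grip_force: 117.4
```

Run:
```python
from h import *
go([.382,-.178,.2],[-.93,-.37]); bowl()
nuts('scene',260,345,290,345); c=nuts('top',105,165,220,272)
s=grab('scene')
for n,f_,(x0,x1,y0,y1) in(('scene',s,(275,325,305,345)),('top',c,(115,165,225,270))):
    g=cv2.resize(f_['frame'][y0:y1,x0:x1],None,fx=10,fy=10,interpolation=2); h=cv2.cvtColor(g,cv2.COLOR_RGB2HSV).astype(int)
    m=(((h[...,0]<24)|(h[...,0]>165))&(h[...,1]>70)).astype(np.uint8); m=cv2.morphologyEx(m,cv2.MORPH_CLOSE,np.ones((9,9)))
    d=cv2.GaussianBlur(cv2.distanceTransform(m,2,5),(0,0),4); pk=(d==cv2.dilate(d,np.ones((41,41))))&(d>15)
    print(n,'area',m.sum()/100,'peaks',pk.sum(),[(round(x/10+x0,1),round(y/10+y0,1),int(d[y,x])) for y,x in np.argwhere(pk)])
```

```text
t 34.35 pos [ 0.3898 -0.003   0.2678] x [-0.93  -0.367  0.003] y [-0.367  0.93   0.001] F [ 0.9  0.4 -1.4] open 0.01 q [-0.2  -0.54  2.17 -0.    1.52 -2.14]
slide [ 0.0712 -0.16    0.0679]
spin -0.19 or 179.81
bowl bbox top [ 112  222   49   49 1500]
scene [([33, 24, 6, 7, 30], [296.0, 317.0]), ([29, 27, 22, 22, 221], [300.0, 328.0])]
top [([24, 14, 23, 19, 123], [138.0, 241.0]), ([33, 21, 6, 13, 55], [140.0, 247.0]), ([39, 25, 7, 6, 29], [147.0, 248.0])]
scene area 498.68 peaks 11 [(np.float64(296.3), np.float64(317.3), 27), (np.float64(305.7), np.float64(320.1), 29), (np.float64(300.1), np.float64(325.8), 30), (np.float64(307.8), np.float64(327.8), 30), (np.float64(292.5), np.float64(329.1), 32), (np.float64(297.5), np.float64(334.8), 30), (np.float64(305.3), np.float64(335.7), 30), (np.float64(275.0), np.float64(337.8), 16), (np.float64(279.7), np.float64(338.9), 28), (np.float64(285.3), np.float64(344.9), 15), (np.float64(324.9), np.float64(344.9), 60)]
top area 621.4 peaks 13 [(np.float64(164.9), np.float64(225.0), 92), (np.float64(144.2), np.float64(236.2), 18), (np.float64(136.8), np.float64(237.8), 24), (np.float64(148.8), np.float64(239.8), 24), (np.float64(132.3), np.float64(243.2), 25), (np.float64(141.2), np.float64(244.1), 24), (np.float64(147.5), np.float64(248.3), 23), (np.float64(132.7), np.float64(249.7), 25), (np.float64(140.2), np.float64(251.2), 23), (np.float64(164.9), np.float64(259.3), 57), (np.float64(115.0), np.float64(269.9), 56), (np.float64(157.3), np.float64(269.9), 60), (np.float64(164.9), np.float64(269.9), 32)]
```

Run:
```python
from h import *
t=load('top');s=grab('scene');c=grab('top')
P=[(144.2,236.2),(136.8,237.8),(148.8,239.8),(132.3,243.2),(141.2,244.1),(147.5,248.3),(132.7,249.7),(140.2,251.2)]
S=[(296.3,317.3),(305.7,320.1),(300.1,325.8),(307.8,327.8),(292.5,329.1),(297.5,334.8),(305.3,335.7)]
for p in P:
    w=at(t,*p,.016); q=proj(s,w)[0]; d=[np.hypot(*(q-np.array(x))) for x in S]; i=int(np.argmin(d)); print(p,w.round(3),q.round(1),'->',S[i],round(min(d),1), c['frame'][round(p[1]),round(p[0])])
h=cv2.cvtColor(s['frame'],cv2.COLOR_RGB2HSV)
print("H/S scene"); 
for y in range(312,340,2): print(y," ".join(f"{h[y,x,0]:3d}/{h[y,x,1]:3d}" for x in range(286,314,2)))
```

```text
(144.2, 236.2) [0.399 0.302 0.016] [292.2 320.2] -> (296.3, 317.3) 5.0 [138  55  21]
(136.8, 237.8) [0.394 0.326 0.016] [292.8 328. ] -> (292.5, 329.1) 1.1 [168  74  30]
(148.8, 239.8) [0.388 0.287 0.016] [297.  316.1] -> (296.3, 317.3) 1.4 [176  75  30]
(132.3, 243.2) [0.377 0.339 0.016] [298.3 333.6] -> (297.5, 334.8) 1.5 [159  63  24]
(141.2, 244.1) [0.374 0.311 0.016] [300.7 324.5] -> (300.1, 325.8) 1.5 [161  70  31]
(147.5, 248.3) [0.361 0.29  0.016] [306.4 318.7] -> (305.7, 320.1) 1.6 [151  62  23]
(132.7, 249.7) [0.356 0.337 0.016] [305.9 334.2] -> (305.3, 335.7) 1.6 [158  65  25]
(140.2, 251.2) [0.352 0.313 0.016] [308.7 326.6] -> (307.8, 327.8) 1.5 [191  93  46]
H/S scene
312 102/121 102/123 102/119 103/127 102/116 103/109 103/118 101/121 102/121 103/118 102/123 102/121 102/121 102/116
314 102/121 102/120 101/125 102/113 179/ 69   6/167 177/ 46 103/118 102/119 102/117 102/125 102/124 102/119 102/121
316 102/124 103/119 101/119 107/ 78   9/199   9/203   8/198 104/ 92 104/ 89 176/ 58 168/ 38 103/104 102/121 101/117
318 102/126 102/118 105/ 77 179/ 54   8/194   9/209   8/183 10
[... 513 characters left out ...]
/111
328 102/119 173/ 37   9/212  10/210   9/201 178/ 54   5/130   8/195   5/115   1/ 78   8/205   9/209   9/202 104/ 80
330 102/122 120/ 22   9/218   9/212   8/204   7/103   3/ 70 104/ 97 102/119 108/ 70   8/166   9/201   7/115 103/103
332 103/123 104/118 166/ 41   5/126   9/199  10/208  10/204 132/ 34 110/ 55   8/182   9/204 112/ 25 102/106 102/116
334 102/118 103/120 103/115 101/115   6/138  10/217  10/209   9/167   8/161  11/200  12/193   2/ 69 102/119 103/119
336 103/122 102/119 102/127 102/119   5/109   9/210  10/212   6/127   8/166  17/147  19/137  10/ 92 102/115 103/119
338 104/106 102/122 102/123 103/116 104/ 98   4/ 90   7/151 105/108 111/ 49  16/143  17/137 176/ 28 103/119 103/121
```

All 8 nuts are in the bowl; every top-view peak matches a scene-view nut, the eighth being the tan-ended one at (292,321). Next I set the cup down on the free worktop to level and regrip it.

>>> arm_command(
  increments=[
    {"slide":[0.015,-0.025,0],"spin":0,"gripper":-1},
    {"slide":[0.03,-0.06,0.01],"spin":0,"gripper":-1},
    {"slide":[0.045,-0.097,0.03],"spin":0,"gripper":-1},
    {"slide":[0.06,-0.132,0.055],"spin":0,"gripper":-1},
    {"slide":[0.07,-0.155,0.08],"spin":0,"gripper":-1},
    {"slide":[0.071,-0.16,0.1],"spin":0,"gripper":-1},
    {"slide":[0.071,-0.16,0.115],"spin":0,"gripper":-1},
    {"slide":[0.071,-0.16,0.12],"spin":0,"gripper":-1},
  ],
)

```text
t: 35.32
tool_pos: [0.3815, -0.1735, 0.1464]
tool_rot: [0.592, -3.081, -0.007]
contact_force: [-0.4, -0.5, -2.7]
opening: 0.0102
grip_force: 117.7
```

```bash
sed -i 's/\[(-5,125),(.09,.15)/[(-40,60),(.07,.13)/; s/range(0,111,10)/range(-30,51,10)/' h.py
python3 - <<'E'
from h import *
go([.382,-.178,.113],[-.93,-.37]); fitcup()
E
```

```text
t 35.32 pos [ 0.3815 -0.1735  0.1464] x [-0.929 -0.37   0.003] y [-0.37   0.929  0.005] F [-0.4 -0.5 -2.7] open 0.0102 q [-0.6  -0.31  2.22  0.    1.24 -2.56]
slide [ 0.001  -0.0045  0.0334]
spin 0.04 or -179.96
scene mask px 559
top mask px 679
th,s,dz,roll [-1.0016e+01  9.5000e-02 -3.0000e-03  4.8080e+00] cost 0.057
```

>>> arm_command(
  increments=[
    {"slide":[0,0,0.015],"spin":0,"gripper":-1},
    {"slide":[0,0,0.028],"spin":0,"gripper":-1},
    {"slide":[0,0,0.038],"spin":0,"gripper":-1},
    {"slide":[0,0,0.044],"spin":0,"gripper":-1},
    {"slide":[0,0,0.047],"spin":0,"gripper":-1},
    {"slide":[0,0,0.047],"spin":0,"gripper":-1},
    {"slide":[0,0,0.047],"spin":0,"gripper":-1},
  ],
)

```text
t: 36.0
tool_pos: [0.3835, -0.1752, 0.1033]
tool_rot: [-0.592, 3.085, -0.001]
contact_force: [0.2, 0.5, -2.3]
opening: 0.0104
grip_force: 117.8
```

>>> arm_command(
  increments=[
    {"slide":[0,0,0],"spin":0,"gripper":-0.72},
    {"slide":[0,0,0],"spin":0,"gripper":-0.7},
    {"slide":[0,0,-0.002],"spin":0,"gripper":-0.69},
    {"slide":[0,0,-0.004],"spin":0,"gripper":-0.685},
    {"slide":[0,0,-0.006],"spin":0,"gripper":-0.68},
    {"slide":[0,0,-0.008],"spin":0,"gripper":-0.65},
    {"slide":[0,0,-0.008],"spin":0,"gripper":-0.3},
    {"slide":[0,0,-0.008],"spin":0,"gripper":0},
  ],
)

```text
t: 36.67
tool_pos: [0.3834, -0.1754, 0.1113]
tool_rot: [-0.591, 3.085, -0.001]
contact_force: [0.3, 0.7, -0.2]
opening: 0.0382
grip_force: 0.0
```

Run:
```python
from h import *
go([.382,-.178,.113],[-.93,-.37]); fitcup()
w=grab('wrist'); np.save('w5.npy',w,allow_pickle=True)
V=w['frame'].max(2); print("\n".join(f"{y} "+"".join("%x"%(V[y,x]//16) for x in range(190,330,4)) for y in range(90,260,10)))
```

```text
t 36.67 pos [ 0.3834 -0.1754  0.1113] x [-0.929 -0.37  -0.001] y [-0.37   0.929 -0.001] F [ 0.3  0.7 -0.2] open 0.0382 q [-0.61 -0.25  2.23 -0.    1.16 -2.56]
slide [ 0.0023 -0.0019 -0.0017]
spin 0.0 or -180.0
scene mask px 573
top mask px 616
th,s,dz,roll [ 1.094e+00  9.600e-02 -4.000e-03 -6.694e+00] cost 0.116
90 68aa89a98789a8888898766665689aba777
100 78889987678888998677776678aaaa99a86
110 787899986667787777765678899aaaaaa87
120 7789aaa877678645677656987abbaa9aa87
130 789aaabb9779b75578765588abb98888975
140 7999988998777556787556aba9886654456
150 78888988987795567875589989766544567
160 7787778aa99aa6567875588667765445457
170 766766768aa985567865455556445545556
180 87899877799864567444344444444444444
190 aaaab966655564444444345566654455544
200 67999754556774444444356aabcc9855544
210 76655555544443444444377878aba875444
220 56776544444453344444344577889988755
230 668aa665545663444444344554555aa8444
240 4acc63444554434444444455555446ddc45
250 bcc6434544556344444356666544346dcc5
```

Run:
```python
from h import *
w=load('w5'); e=at(w,257,117,.055); m=at(w,260,175,.055); d=(m-e)[:2]; d/=np.linalg.norm(d); print('end',e.round(4),'dir',d.round(3),'cup axis',(e[:2]+.158*d).round(4))
g=e[:2]+.046*d; go([g[0],g[1],.104],-d)
h=cv2.cvtColor(w['frame'],cv2.COLOR_RGB2HSV)
t=grab('top'); f_=cv2.cvtColor(t['frame'],cv2.COLOR_RGB2HSV).astype(int)
p=proj(t,[e[0]+.158*d[0],e[1]+.158*d[1],.058])[0]; print('expected rim px',p)
m=((f_[...,1]<60)&(f_[...,2]>95)).astype(np.uint8); k,l,st,ce=cv2.connectedComponentsWithStats(m); print([(st[i].tolist(),ce[i].round(1).tolist()) for i in range(1,k) if st[i,4]>200 and abs(ce[i]-p).max()<30])
```

```text
end [ 0.3227 -0.1976  0.055 ] dir [0.908 0.42 ] cup axis [ 0.4661 -0.1312]
t 36.82 pos [ 0.3831 -0.1751  0.1107] x [-0.929 -0.37  -0.   ] y [-0.37   0.929 -0.   ] F [-0.1  0.5  0.3] open 0.0425 q [-0.61 -0.25  2.23 -0.    1.16 -2.56]
slide [0.0184 0.004  0.0067]
spin -3.13 or 176.87
expected rim px [280.78617644 215.44971955]
[([272, 200, 28, 29, 606], [285.2, 213.7])]
```

>>> arm_command(
  increments=[
    {"slide":[0.01,0,0.003],"spin":0,"gripper":0},
    {"slide":[0.0185,0,0.0067],"spin":0,"gripper":0},
    {"slide":[0.0185,0,0.0067],"spin":0,"gripper":-0.4},
    {"slide":[0.0185,0,0.0067],"spin":0,"gripper":-0.6},
    {"slide":[0.0185,0,0.0067],"spin":0,"gripper":-1},
    {"slide":[0.0185,0,0.0067],"spin":0,"gripper":-1},
    {"slide":[0.0185,0,0.0067],"spin":0,"gripper":-1},
    {"slide":[0.0185,0,0.0067],"spin":0,"gripper":-1},
  ],
  newtons=120,
)

```text
t: 37.53
tool_pos: [0.366, -0.1821, 0.1041]
tool_rot: [0.591, -3.085, 0.0]
contact_force: [-0.9, -1.8, -0.5]
opening: 0.0101
grip_force: 117.0
```

>>> arm_command(
  increments=[
    {"slide":[0,0,-0.005],"spin":0,"gripper":-1},
    {"slide":[0,0,-0.011],"spin":0,"gripper":-1},
    {"slide":[0,0,-0.017],"spin":0,"gripper":-1},
    {"slide":[0,0,-0.022],"spin":0,"gripper":-1},
    {"slide":[0,0,-0.024],"spin":0,"gripper":-1},
    {"slide":[0,0,-0.024],"spin":0,"gripper":-1},
  ],
)

```text
t: 38.03
tool_pos: [0.3663, -0.1823, 0.129]
tool_rot: [-0.591, 3.084, -0.002]
contact_force: [0.3, -0.0, -2.1]
opening: 0.0108
grip_force: 117.0
```

Run:
```python
from h import *
go([.51,-.193,.126],[-.93,-.37]); fitcup(); bowl()
```

```text
t 38.03 pos [ 0.3663 -0.1823  0.129 ] x [-0.929 -0.37  -0.001] y [-0.37   0.929 -0.002] F [ 0.3 -0.  -2.1] open 0.0108 q [-0.64 -0.32  2.25  0.    1.2  -2.59]
slide [-0.1295 -0.0631  0.0032]
spin 0.01 or -179.99
scene mask px 598
top mask px 656
th,s,dz,roll [ 3.920e-01  1.160e-01  1.000e-03 -3.027e+00] cost 0.124
bowl bbox top [ 112  222   49   49 1496]
```

Level and held. I slide it in under the spout.

>>> arm_command(
  increments=[
    {"slide":[-0.012,-0.006,0],"spin":0,"gripper":-1},
    {"slide":[-0.03,-0.015,0],"spin":0,"gripper":-1},
    {"slide":[-0.05,-0.025,0],"spin":0,"gripper":-1},
    {"slide":[-0.07,-0.035,0],"spin":0,"gripper":-1},
    {"slide":[-0.09,-0.045,0],"spin":0,"gripper":-1},
    {"slide":[-0.108,-0.054,0],"spin":0,"gripper":-1},
    {"slide":[-0.122,-0.061,0],"spin":0,"gripper":-1},
    {"slide":[-0.13,-0.065,0],"spin":0,"gripper":-1},
  ],
)

```text
t: 38.85
tool_pos: [0.5121, -0.1944, 0.1276]
tool_rot: [0.592, -3.085, -0.0]
contact_force: [-0.6, -0.6, -2.3]
opening: 0.0106
grip_force: 117.1
```

>>> arm_command(
  increments=[
    {"slide":[0,0,0],"spin":0,"gripper":-1},
    {"slide":[0,0,0.003],"spin":0,"gripper":-1},
    {"slide":[0,0,0.006],"spin":0,"gripper":-1},
    {"slide":[0,0,0.008],"spin":0,"gripper":-1},
    {"slide":[0,0,0.01],"spin":0,"gripper":-1},
    {"slide":[0,0,0.011],"spin":0,"gripper":-1},
    {"slide":[0,0,0.011],"spin":0,"gripper":-1},
    {"slide":[0,0,0.011],"spin":0,"gripper":-1},
  ],
)

```text
t: 39.52
tool_pos: [0.5106, -0.1943, 0.1171]
tool_rot: [-0.591, 3.085, 0.0]
contact_force: [-0.8, -0.1, -0.8]
opening: 0.0109
grip_force: 117.2
```

Run:
```python
from h import *
go([.51,-.193,.116],[-.93,-.37]); wt(4)
```

```text
t 39.52 pos [ 0.5106 -0.1943  0.1171] x [-0.929 -0.37  -0.   ] y [-0.37   0.929 -0.   ] F [-0.8 -0.1 -0.8] open 0.0109 q [-0.5   0.06  1.94  0.    1.14 -2.45]
slide [0.     0.0014 0.0011]
spin -0.01 or 179.99
F [-0.42 -0.21 -1.01]
```

>>> arm_command(
  increments=[
    {"slide":[0,0,0.001],"spin":0,"gripper":-1},
    {"slide":[0,0,0.0015],"spin":0,"gripper":-0.74},
    {"slide":[0,0,0.0015],"spin":0,"gripper":-0.71},
    {"slide":[0,0,0.0015],"spin":0,"gripper":-0.69},
    {"slide":[0,0,0.001],"spin":0,"gripper":-0.68},
    {"slide":[0,0,0.001],"spin":0,"gripper":-0.6},
    {"slide":[0,0,0.001],"spin":0,"gripper":-0.2},
    {"slide":[0,0,0.001],"spin":0,"gripper":0.1},
  ],
)

```text
t: 40.38
tool_pos: [0.5109, -0.1943, 0.1162]
tool_rot: [-0.591, 3.085, -0.0]
contact_force: [-0.1, 0.8, 1.1]
opening: 0.0401
grip_force: 0.0
```

>>> arm_command(
  increments=[
    {"slide":[0,0,0],"spin":0,"gripper":0.1},
    {"slide":[0,0,-0.02],"spin":0,"gripper":0.1},
    {"slide":[0,0,-0.05],"spin":0,"gripper":0.1},
    {"slide":[0,0,-0.08],"spin":0,"gripper":0.1},
    {"slide":[0.04,0,-0.11],"spin":0,"gripper":0.1},
    {"slide":[0.08,0,-0.15],"spin":0,"gripper":0.1},
    {"slide":[0.115,0,-0.18],"spin":0,"gripper":0.1},
    {"slide":[0.115,0,-0.18],"spin":0,"gripper":0.1},
  ],
)

```text
t: 41.05
tool_pos: [0.4026, -0.2376, 0.2992]
tool_rot: [-0.59, 3.084, -0.005]
contact_force: [0.2, -0.7, 0.6]
opening: 0.047
grip_force: 0.0
```

Run:
```python
from h import *
go([.51,-.193,.116],[-.93,-.37]); bowl()
s0,t0=load('scene'),load('top'); s,t=grab('scene'),grab('top')
for n,a,b,(x0,x1,y0,y1) in(('scene',s0,s,(225,310,165,225)),('top',t0,t,(270,312,155,222))):
    A=cv2.cvtColor(a['frame'],6)[y0:y1,x0:x1].astype(np.float32);B=cv2.cvtColor(b['frame'],6)[y0:y1,x0:x1].astype(np.float32)
    print(n,'mean abs diff',np.abs(A-B).mean().round(1)); 
    def col(c):
        h=cv2.cvtColor(c['frame'],cv2.COLOR_RGB2HSV).astype(int); m=((h[...,0]<4)|(h[...,0]>176))&(h[...,1]>200)&(h[...,2]>150); k,l,st,ce=cv2.connectedComponentsWithStats(m.astype(np.uint8)); return [ce[i].round(1).tolist() for i in range(1,k) if 60<st[i,4]<300]
    print('red',col(a),col(b))
def hx(c,x0,x1,y0,y1,st,d=16):
    V=c['frame'].max(2); return [f"{y} "+"".join("%x"%(V[y,x]//d) for x in range(x0,x1,st)) for y in range(y0,y1,st)]
for p,q in zip(hx(t0,266,314,150,220,2),hx(t,266,314,150,220,2)): print(p,' ',q)
for p,q in zip(hx(s0,226,300,176,212,2),hx(s,226,300,176,212,2)): print(p,' ',q)
nuts('scene',275,330,300,345)
```

```text
t 41.05 pos [ 0.4026 -0.2376  0.2992] x [-0.929 -0.369 -0.001] y [-0.369  0.929 -0.004] F [ 0.2 -0.7  0.6] open 0.047 q [-0.69 -0.34  1.97 -0.    1.5  -2.64]
slide [-0.1161  0.0024  0.1833]
spin -0.02 or 179.98
bowl bbox top [ 112  222   49   49 1497]
scene mean abs diff 6.8
red [[269.1, 179.8]] [[269.0, 179.8]]
top mean abs diff 10.8
red [[260.0, 191.4]] [[260.0, 191.4]]
150 00012228b533333333333333   150 00012228b633333333333333
152 22258635b633333333333333   152 22258635b634333333333333
154 23348535b534433333333333   154 33358535b534333333433334
156 33348535b832332221111111   156 33348535b843333321111111
158 54448537b8888b8889c88862   158 54448557baabbbbbbbc88962
160 33548667b8888a7888b78632   160 335485c6baaaaaaaaab78632
162 424588c6ba788a9779b76323   162 42448e86baaaaaaaaab76333
164 32448c76baa9aaaa9ab62224   164 32348b77baaaaaaaaab62224
166 22346c87eddddddcccf22222   166 22355a88eddddddcdcf22222
168 33544d78fddddddccbf23442   168 33545b79fddddddccbf23442
170 43346c79fddddddccbf22443   170 43358b79fddddddccbf22443
172 46348f69cddddddcca823255   172 46348f89dddddddccb723255
174 2
[... 2308 characters left out ...]
323223323355
198 4444433258999998466433334433333443345   198 3343443378999886466433334333222233344
200 4444443326899985676344344334433443333   200 4443333337999864666344343334322323333
202 6477666432355446675334443334544434443   202 6467665333444346765334344333442222333
204 4566666665555677974434444344444443433   204 4566666655556677864333443344443333233
206 3333444556666669b65534333334334455443   206 2233444556666669b64434333333334433323
208 2234444333334555653433344544444454444   208 2233454333334455653443333544344443322
210 2334443334433333433344544543445444444   210 2334443234433333333344444443444544433
scene [([18, 14, 6, 7, 31], [296.0, 317.0]), ([14, 17, 22, 22, 220], [300.0, 328.0])]
```

The cup stands under the spout within about 4 mm of its original place. The lever is up, the bowl is unmoved with 8 nuts, and the gripper is clear, so I hand it in.

```bash
python3 -c "
from station import order; print(order.finish_job())"
```

```text
the job is handed in; nothing more can be done
None
```

I handed the job in at 41 s: all eight nuts are in the blue bowl, the lever was let up slowly under the finger, and the empty cup stands upright under the spout, within about 4 mm of where it started. While I was shaking out the last nut, the cup slipped from the gripper into the bowl; I took it out again by its handle. The bowl did not shift in the top view; I didn't measure the mug, lemons or mill at the end.

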